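Mount the spice boxes on their beam and lock the cams

ROBOT

A 6-joint arm with a two-finger parallel gripper is mounted at the origin on the work surface. World frame = base frame: x ahead of the robot, y to its left, z up, the work surface at z = 0. Lengths are in m, angles in rad, forces in N, time in s.
With the tool pointing down it reaches from about 0.35 to 0.775 m from the base axis. Payload 5.5 kg.
Tool frame: the origin (TCP) lies on the centre line of the jaws, within the pads' length; the fingertips stand 19 mm ahead of it and the grasp point (between the pads) is the TCP; z points along the fingers, y is the direction in which the jaws open and shut (so a half turn about z gives the same grasp; the last joint's range is limited). The gripper opens to 85 mm and grips with 20 to 120 N. Pads are 22 mm wide; open, the fingers measure 114 mm over their backs; the gripper's body (76 mm by 85 mm) begins 54 mm behind the grasp point. The pads swing forward as they close: fully open they stand 13 mm farther back than shut.
Start: joints at [-1.408, 0.313, 0.046, 1.304, 0, 1.431], TCP at [0.171, -0.549, 0.25] pointing down, gripper open.
Joint ranges: [-2.76, 2.76], [-0.86, 1.69], [-1.03, 1.26], [-2.2, 2.34], [-1.47, 1.5], [-3.14, 3.14]. Speed limits (rad/s): [2.57, 2.57, 3.14, 3.14, 3.14, 3.14].

INTERFACE

Orientations are given as a rotation vector (axis times angle).
In Python, from rig import robot gives the robot as it stands. The module is installed in compiled form; this text tells all that it offers.
- The arm moves only by the tool apply_moves, never from a script. Its argument "motion" is a list of rows, each an object with "travel": the shift along the tool's x, y, z in units of 0.25 m (1.0 is 0.25 m), a list of three; "dr": the turn, a rotation vector about the tool's x, y, z in units of 1.5 rad (1.0 is 1.5 rad), a list of three; "claw": the finger opening in mm, from 0 to 85.4. A call has 1 to 8 rows; each row is the pose to reach, as a shift and turn from the pose commanded when the call began, along the tool's axes at that moment; what a row does not reach only later rows make up. A row lasts 1/10 s, in which the tool goes at most 50 mm and 8.59 degrees, less where a joint would pass 70% of its speed; a pose out of reach is approached as far as the arm can. A call with a number of a shift or a turn outside -1 to 1 is refused whole. A call with a gripper value outside its range is refused whole. The fingers move at their own pace and stop on an object; "newtons" is the grip in N (left out, the last holds). Time passes only in rows, so rows that repeat a pose let the fingers close. It gives the time, the measured TCP pose, the force and the opening at its end, in the units of the state.
- robot.read_state(): the state, without advancing time (a new reading comes with each control period).
- robot.camera(name): name is "scene" or "top" or "wrist"; returns a dict with "color" (420x560x3 uint8, red, green, blue), "z_map" (420x560 float32, m along the optical axis (not along the pixel's ray), 0 where there is no reading), "mtx" (3x3 intrinsics, pixels), "k1" (the pictures are not rectified: a ray, as slopes to the right and down, at radius r is drawn at 1 + k1 r^2 times it, then the intrinsics apply), "world_from_camera" (4x4, takes a point from camera to world coordinates); the wrist camera has in their place "tool_from_camera" (4x4, takes a point from camera to tool coordinates, whose origin is the TCP and whose axes are the flange's). Camera axes: x right, y down, z forward; pixel columns grow to the right and rows downward; lengths in m; the calibration is good to about 2 mm. A picture is of the moment at which its call begins: read the wrist's pose just before it.
- robot.finish_job(): hands the job in, once; it reports no verdict.
The state is a dict: "time": time; "joint_positions": joint angles; "joint_vel": joint speeds; "joint_torque": joint torques, N m; "tool_pos": TCP position; "orientation": TCP orientation; "contact_force": force on the tool from outside, world axes, zero at the start; "moment": the same for the moment, N m; "width": finger opening in m.
Only numpy, scipy, OpenCV 4.12 (cv2) and the standard library are available. Lean on these libraries where they do the work, as an engineer would, in place of code of your own. Each camera call takes 0.05 s, during which the arm holds its last target.

TASK

Mount every loose spice box on the wooden beam, each in a bay of its own: push its back flush against the beam with the bolt in the mouth, then with the screwdriver turn that bay's cam clockwise to its stop (about a quarter turn), so that it grabs the bolt head and holds the box tight against the beam. Work the cams only with the screwdriver, put it back upright in its block when all boxes are locked, and leave the other kitchen things where they are.

Things in the scene. Friction and masses are not known exactly. Their poses are not given: they have to be found in the camera images.
- box0: Open-topped light-wood spice box (may be absent; all alike), 100 mm (its x) by 80 mm (y), walls 45 mm high, about 0.3 kg. Origin: centre of underside, z up. Grip: a darker upright carrying board in the middle, along x, 12 mm thick in y, 64 mm long in x, top 90 mm above the underside. A steel bolt sticks out of the middle of its back face (+x).
- box0_back (a point): Foot of that box's back face: middle of its lower +x edge, 50 mm from the box origin; axes as the box. Above it the bolt sticks out along +x: shank 6 mm thick, 28 mm above the underside, round head 16 mm across, centred 21 mm beyond the back face.
- box1: Open-topped light-wood spice box (may be absent; all alike), 100 mm (its x) by 80 mm (y), walls 45 mm high, about 0.3 kg. Origin: centre of underside, z up. Grip: a darker upright carrying board in the middle, along x, 12 mm thick in y, 64 mm long in x, top 90 mm above the underside. A steel bolt sticks out of the middle of its back face (+x).
- box1_back (a point): Foot of that box's back face: middle of its lower +x edge, 50 mm from the box origin; axes as the box. Above it the bolt sticks out along +x: shank 6 mm thick, 28 mm above the underside, round head 16 mm across, centred 21 mm beyond the back face.
- box2: Open-topped light-wood spice box (may be absent; all alike), 100 mm (its x) by 80 mm (y), walls 45 mm high, about 0.3 kg. Origin: centre of underside, z up. Grip: a darker upright carrying board in the middle, along x, 12 mm thick in y, 64 mm long in x, top 90 mm above the underside. A steel bolt sticks out of the middle of its back face (+x).
- box2_back (a point): Foot of that box's back face: middle of its lower +x edge, 50 mm from the box origin; axes as the box. Above it the bolt sticks out along +x: shank 6 mm thick, 28 mm above the underside, round head 16 mm across, centred 21 mm beyond the back face.
- beam: Brown wooden beam screwed to the counter, 350 mm long (y), 64 deep (x), 56 high; place and yaw vary. Origin: middle of its front face at counter level; x points into the beam, z up. Bays at y = +105, 0, -105 mm: each has a bolt mouth in the front face (25 mm wide, 15 to 41 mm above the counter) and a steel cam disc on the beam's top.
- bay0 (a point): Bay 0, left (+y): point on the beam's front face at counter level, below the middle of the bolt mouth. Axes as the beam: x goes into the beam, the way a box is pushed home. When a box is fully home its back-face point is here and its x is along this x.
- cam0 (a joint): Cam of bay 0, rad: 0 open stop (slot points at the box), 1.6 shut stop, grows clockwise seen from above; starts at 0 to 0.1, stays where left (friction 0.08 N m). With the bolt head inside (box within 4 mm of flush) its hook draws the box home at 0.65 to 1.15; locked past 1.2. Turned with no head inside, it bars the mouth until turned back to 0.
- slot0 (a point): Cam disc of bay 0: point on its axis at the slot's floor, 57.5 mm above the counter, 30 mm behind the bay point; turns with the disc, x along the slot, z up. Steel disc 40 mm across, top 65.5 mm above the counter; the slot runs right across it, 7 mm wide (11 at its chamfered lip), 8 deep.
- bay1 (a point): Bay 1, middle: point on the beam's front face at counter level, below the middle of the bolt mouth. Axes as the beam: x goes into the beam, the way a box is pushed home. When a box is fully home its back-face point is here and its x is along this x.
- cam1 (a joint): Cam of bay 1, rad: 0 open stop (slot points at the box), 1.6 shut stop, grows clockwise seen from above; starts at 0 to 0.1, stays where left (friction 0.08 N m). With the bolt head inside (box within 4 mm of flush) its hook draws the box home at 0.65 to 1.15; locked past 1.2. Turned with no head inside, it bars the mouth until turned back to 0.
- slot1 (a point): Cam disc of bay 1: point on its axis at the slot's floor, 57.5 mm above the counter, 30 mm behind the bay point; turns with the disc, x along the slot, z up. Steel disc 40 mm across, top 65.5 mm above the counter; the slot runs right across it, 7 mm wide (11 at its chamfered lip), 8 deep.
- bay2 (a point): Bay 2, right (-y): point on the beam's front face at counter level, below the middle of the bolt mouth. Axes as the beam: x goes into the beam, the way a box is pushed home. When a box is fully home its back-face point is here and its x is along this x.
- cam2 (a joint): Cam of bay 2, rad: 0 open stop (slot points at the box), 1.6 shut stop, grows clockwise seen from above; starts at 0 to 0.1, stays where left (friction 0.08 N m). With the bolt head inside (box within 4 mm of flush) its hook draws the box home at 0.65 to 1.15; locked past 1.2. Turned with no head inside, it bars the mouth until turned back to 0.
- slot2 (a point): Cam disc of bay 2: point on its axis at the slot's floor, 57.5 mm above the counter, 30 mm behind the bay point; turns with the disc, x along the slot, z up. Steel disc 40 mm across, top 65.5 mm above the counter; the slot runs right across it, 7 mm wide (11 at its chamfered lip), 8 deep.
- driver: Big flat-blade screwdriver, 162 mm long, 0.16 kg, upright in its block, yaw varies. Origin: middle of the tip edge; z up the shaft, x along the blade's width. Blade 20 (x) by 3.5 mm (y), 16 mm long; shaft 10 mm thick; steel collar 42 mm across at 62 to 70 mm above the tip; square dark-wood handle 28 x 28 mm, faces square to x and y, 70 to 162 mm above the tip.
- block: Light-wood tool block 85 x 85 x 70 mm, fixed; place varies. Origin: centre of the underside. A square hole 30 mm wide goes straight down through its middle; the screwdriver stands in it, its collar resting on the block's top and its tip 8 mm above the counter.
- carafe: Glass carafe, 96 mm across, 200 mm tall with a cork, origin centre of underside. Leave alone.
- sauce: Amber bottle with red cap, 60 mm across, 190 mm tall, origin centre of underside. Leave alone. (A fixed grey bin with a lid, 200 mm tall, stands at the far left of the counter.)
- mug: Blue mug, 80 mm across, 90 mm tall, origin centre of underside. Leave alone. (A fixed grey bin with a lid, 200 mm tall, stands at the far left of the counter.)
- spoon_rest: White ceramic spoon rest, dish 94 mm across and 13 mm high with a flat handle towards its -x, origin centre of the dish's underside. Leave alone.
- jar0: Red spice jar, 52 mm across, 85 mm tall, origin centre of underside. Leave alone.
- jar1: Yellow spice jar, same size as the red one. Leave alone.
There are look-alikes about, which are no part of the job. What is shaped like the driver but turquoise is not meant.

How it is judged:
On the way:
1. every box present stands flush against the beam in a bay whose cam is turned shut (((x of box0_back in the frame of bay0 between -0.0025 and 0.0025 m and y of box0_back in the frame of bay0 between -0.008 and 0.008 m and z of box0_back in the frame of bay0 between -0.003 and 0.004 m and angle between the x axis of box0 and the x axis of bay0, either way round below 0.05 rad and angle between box0's own z axis and vertical below 0.04 rad and value of joint cam0 above 1.2 rad) or (x of box0_back in the frame of bay1 between -0.0025 and 0.0025 m and y of box0_back in the frame of bay1 between -0.008 and 0.008 m and z of box0_back in the frame of bay1 between -0.003 and 0.004 m and angle between the x axis of box0 and the x axis of bay1, either way round below 0.05 rad and angle between box0's own z axis and vertical below 0.04 rad and value of joint cam1 above 1.2 rad) or (x of box0_back in the frame of bay2 between -0.0025 and 0.0025 m and y of box0_back in the frame of bay2 between -0.008 and 0.008 m and z of box0_back in the frame of bay2 between -0.003 and 0.004 m and angle between the x axis of box0 and the x axis of bay2, either way round below 0.05 rad and angle between box0's own z axis and vertical below 0.04 rad and value of joint cam2 above 1.2 rad)) and ((x of box1_back in the frame of bay0 between -0.0025 and 0.0025 m and y of box1_back in the frame of bay0 between -0.008 and 0.008 m and z of box1_back in the frame of bay0 between -0.003 and 0.004 m and angle between the x axis of box1 and the x axis of bay0, either way round below 0.05 rad and angle between box1's own z axis and vertical below 0.04 rad and value of joint cam0 above 1.2 rad) or (x of box1_back in the frame of bay1 between -0.0025 and 0.0025 m and y of box1_back in the frame of bay1 between -0.008 and 0.008 m and z of box1_back in the frame of bay1 between -0.003 and 0.004 m and angle between the x axis of box1 and the x axis of bay1, either way round below 0.05 rad and angle between box1's own z axis and vertical below 0.04 rad and value of joint cam1 above 1.2 rad) or (x of box1_back in the frame of bay2 between -0.0025 and 0.0025 m and y of box1_back in the frame of bay2 between -0.008 and 0.008 m and z of box1_back in the frame of bay2 between -0.003 and 0.004 m and angle between the x axis of box1 and the x axis of bay2, either way round below 0.05 rad and angle between box1's own z axis and vertical below 0.04 rad and value of joint cam2 above 1.2 rad)) and ((x of box2_back in the frame of bay0 between -0.0025 and 0.0025 m and y of box2_back in the frame of bay0 between -0.008 and 0.008 m and z of box2_back in the frame of bay0 between -0.003 and 0.004 m and angle between the x axis of box2 and the x axis of bay0, either way round below 0.05 rad and angle between box2's own z axis and vertical below 0.04 rad and value of joint cam0 above 1.2 rad) or (x of box2_back in the frame of bay1 between -0.0025 and 0.0025 m and y of box2_back in the frame of bay1 between -0.008 and 0.008 m and z of box2_back in the frame of bay1 between -0.003 and 0.004 m and angle between the x axis of box2 and the x axis of bay1, either way round below 0.05 rad and angle between box2's own z axis and vertical below 0.04 rad and value of joint cam1 above 1.2 rad) or (x of box2_back in the frame of bay2 between -0.0025 and 0.0025 m and y of box2_back in the frame of bay2 between -0.008 and 0.008 m and z of box2_back in the frame of bay2 between -0.003 and 0.004 m and angle between the x axis of box2 and the x axis of bay2, either way round below 0.05 rad and angle between box2's own z axis and vertical below 0.04 rad and value of joint cam2 above 1.2 rad))), for 0.2 s.
At the end, for the whole second after the job is handed in: Every box present is upright in a bay: back within 2.5 mm of the beam's face, 8 mm of the bay's middle, square within 0.05 rad, that cam past 1.2 rad; screwdriver upright (0.08 rad) in the block's hole, within 10 mm of its middle, collar on the block; all at rest (all of step 1 and horizontal distance between driver and block below 0.01 m and height (world z) of driver between 0.004 and 0.014 m and angle between driver's own z axis and vertical below 0.08 rad and linear speed of each of driver, box0, box1, box2 below 0.02 m/s); the robot touches nothing.
It fails at once if the carafe, sauce bottle or mug is shoved aside (3 cm) or knocked over (distance of any of carafe, sauce, mug from where it was at the start of the episode above 0.03 m or angle between any of carafe, sauce, mug's own z axis and vertical above 0.4 rad).
It fails at once if the spoon rest or a spice jar is shoved aside (3 cm) or knocked over (distance of any of spoon_rest, jar0, jar1 from where it was at the start of the episode above 0.03 m or angle between any of spoon_rest, jar0, jar1's own z axis and vertical above 0.4 rad).
It fails at once if a cam disc is worked with the gripper instead of the screwdriver (contact force between the fingers and cam0 above 3 N or contact force between the fingers and cam1 above 3 N or contact force between the fingers and cam2 above 3 N).
Of box0, box1, box2 only 2 to 3 are there at a start; the rules pass over those that are not, and their reading is None.
At some moment in a run one of box0, box1, box2 may be knocked a few centimetres aside while the robot is not near it.
It also fails if it takes over 210 s, if anything falls off the work surface, if the arm or the gripper's body presses on something with over 40 N, if the wrist force passes 120 N, or if a joint passes its speed limit or range.

## Working session

There is one attempt and no reset: what is moved stays moved. The work goes in short steps, Python scripts to look and compute and a tool call to move; the robot and the scene stay as the last step left them, time stands still between calls to the robot, and variables do not carry over. Pictures are saved under pics/ and viewed, and the job is handed in when it is done.

Besides the shell and the picture viewer there is one more tool, called after "Call:" by a JSON object that holds its "method" and its "body", one argument or row to a line. apply_moves: Moves the arm, as the interface text tells. Shifts and turns lie within -1 to 1; 1 stands for 0.25 m of shift or 1.5 rad of turn. Its arguments: {"type":"object","properties":{"motion":{"type":"array"},"newtons":{"type":"number"}},"required":["motion"]}

```bash
mkdir -p pics; ls; cat > h.py <<'E'
import numpy as np, cv2
from scipy.spatial.transform import Rotation as R
from rig import robot
def save(im,n): cv2.imwrite('pics/'+n,cv2.cvtColor(im,cv2.COLOR_RGB2BGR))
def rays(c,px):
    px=np.asarray(px,float).reshape(-1,2);K=c['mtx']
    d=np.c_[(px[:,0]-K[0,2])/K[0,0],(px[:,1]-K[1,2])/K[1,1]]
    u=d.copy()
    for _ in range(20): u=d/(1+c['k1']*(u**2).sum(1,keepdims=True))
    return np.c_[u,np.ones(len(u))]
def wfc(c,st=None):
    if 'world_from_camera' in c: return np.array(c['world_from_camera'])
    T=np.eye(4);T[:3,:3]=R.from_rotvec(st['orientation']).as_matrix();T[:3,3]=st['tool_pos']
    return T@np.array(c['tool_from_camera'])
def onplane(c,px,z,st=None):
    T=wfc(c,st);d=rays(c,px)@T[:3,:3].T;o=T[:3,3]
    return o+d*((z-o[2])/d[:,2])[:,None]
def cloud(c,st=None):
    h,w=c['z_map'].shape;v,u=np.mgrid[:h,:w]
    r=rays(c,np.c_[u.ravel(),v.ravel()])*c['z_map'].reshape(-1,1)
    T=wfc(c,st);p=r@T[:3,:3].T+T[:3,3];p[c['z_map'].ravel()==0]=np.nan
    return p.reshape(h,w,3)
def proj(c,P,st=None):
    T=np.linalg.inv(wfc(c,st));q=np.atleast_2d(P)@T[:3,:3].T+T[:3,3]
    s=q[:,:2]/q[:,2:];s=s*(1+c['k1']*(s**2).sum(1,keepdims=True))
    K=c['mtx'];return np.c_[s[:,0]*K[0,0]+K[0,2],s[:,1]*K[1,1]+K[1,2]]
def delta(pos,yaw=None,st=None):
    # travel/dr units for a tool-down move to pos with tool y axis at world angle; prints
    st=st or robot.read_state();Rm=R.from_rotvec(st['orientation']).as_matrix()
    t=Rm.T@(np.array(pos)-st['tool_pos'])/0.25
    return t
E
python3 - <<'E'
from h import *
for n in ['scene','top','wrist']:
    c=robot.camera(n);save(c['color'],n+'0.png');print(n,c['mtx'].round(1).tolist(),c['k1'],np.array(c.get('world_from_camera',c.get('tool_from_camera'))).round(3).tolist())
s=robot.read_state();print(s)
E
```

```text
pics
scene [[425.3, 0.0, 282.9], [0.0, 425.3, 211.9], [0.0, 0.0, 1.0]] -0.046951921643176645 [[0.801, 0.386, -0.457, 1.165], [0.598, -0.496, 0.63, -0.793], [0.016, -0.778, -0.628, 0.898], [0.0, 0.0, 0.0, 1.0]]
top [[463.4, 0.0, 279.0], [0.0, 463.4, 210.8], [0.0, 0.0, 1.0]] -0.061713639041749604 [[0.029, -0.995, 0.092, 0.457], [-1.0, -0.029, -0.008, 0.042], [0.01, -0.091, -0.996, 1.367], [0.0, 0.0, 0.0, 1.0]]
wrist [[339.3, 0.0, 281.6], [0.0, 339.3, 212.6], [0.0, 0.0, 1.0]] 0.01744181449222978 [[0.001, -0.962, -0.273, 0.069], [1.0, 0.001, -0.0, 0.0], [0.0, -0.273, 0.962, -0.123], [0.0, 0.0, 0.0, 1.0]]
{'time': 0.15, 'joint_positions': array([-1.40758111e+00,  3.13837431e-01,  4.52401786e-02,  1.30360982e+00,
        2.00580136e-05,  1.43119284e+00]), 'joint_vel': array([-0.00033461, -0.00261849,  0.00596457,  0.00043778, -0.00026844,
        0.00027125]), 'joint_torque': array([ 2.01531402e-03, -4.81063020e+01,  2.98816377e+01,  1.39583205e-02,
       -1.08320043e-05, -7.06098646e-06]), 'tool_pos': array([ 0.17140718, -0.54848106,  0.24960837]), 'orientation': array([-3.10425647e+00, -4.73638340e-01, -5.34124314e-06]), 'contact_force': array([0.77127332, 0.78743076, 0.44642926]), 'moment': array([-0.00763347,  0.00426031,  0.04214054]), 'width': 0.08573402760126349}
```

View pics/scene0.png

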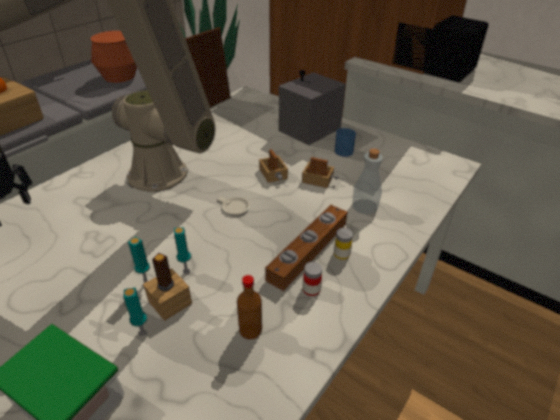

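View pics/top0.png

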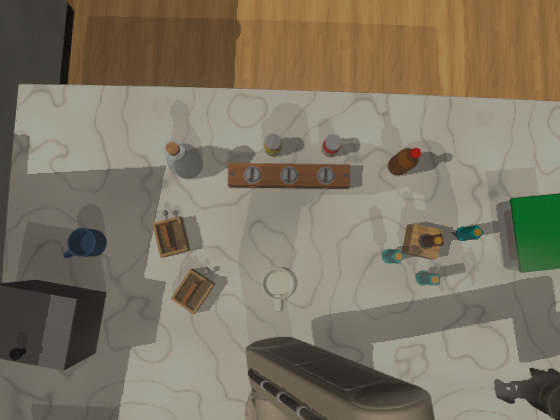

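View pics/wrist0.png

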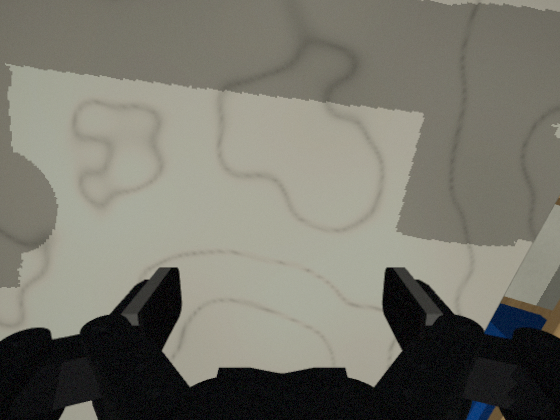

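Top view: beam at (289,176) with cams at (252,175), (289,175), (326,175). Boxes are at about (172,236) and (193,291). The block is at (423,241) with a dark-wood handle at (432,241). Turquoise look-alikes stand at (392,256), (428,279) and (469,233). Next I'll enlarge and check whether the arm hides a third box.

```bash
python3 - <<'E'
from h import *
c=robot.camera('top');im=c['color']
a=cv2.resize(im[130:330,140:240],None,fx=4,fy=4,interpolation=cv2.INTER_CUBIC)[:600]
b=cv2.resize(im[150:205,220:360],None,fx=5.6,fy=5.6,interpolation=cv2.INTER_CUBIC)
d=cv2.resize(im[210:300,370:500],None,fx=6,fy=6,interpolation=cv2.INTER_CUBIC)
save(cv2.resize(im[200:320,145:225],None,fx=5,fy=5,interpolation=cv2.INTER_CUBIC),'c1.png');save(b,'c2.png');save(d,'c3.png')
p=cloud(c)
for n,(u,v) in dict(cam0=(252,175),cam1=(289,175),cam2=(326,175),driver=(432,241),block=(410,250),b0=(172,236),b1=(193,291),beam=(240,170)).items(): print(n,p[v,u].round(3),onplane(c,[(u,v)],0.06).round(3))
E
```

```text
cam0 [0.678 0.112 0.058] [[0.678 0.112 0.06 ]]
cam1 [0.681 0.006 0.058] [[0.681 0.006 0.06 ]]
cam2 [ 0.684 -0.1    0.058] [[ 0.684 -0.099  0.06 ]]
driver [ 0.5   -0.369  0.166] [[ 0.504 -0.406  0.06 ]]
block [ 0.477 -0.339  0.07 ] [[ 0.477 -0.342  0.06 ]]
b0 [0.498 0.337 0.037] [[0.497 0.332 0.06 ]]
b1 [0.347 0.262 0.079] [[0.346 0.266 0.06 ]]
beam [0.691 0.146 0.062] [[0.691 0.147 0.06 ]]
```

View pics/c1.png

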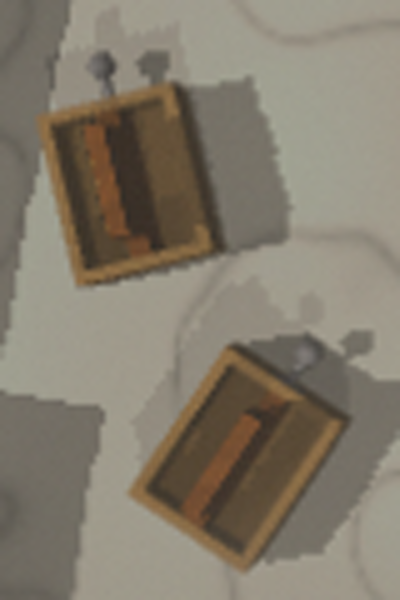

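View pics/c2.png

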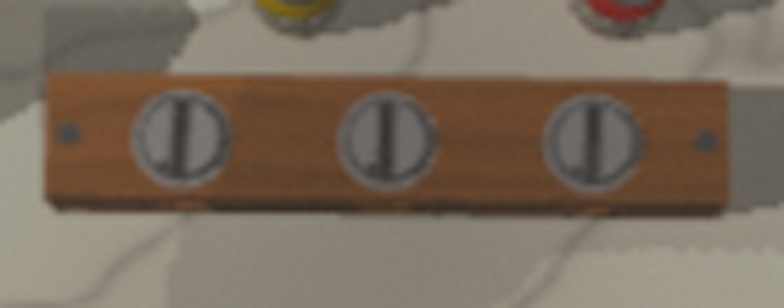

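View pics/c3.png

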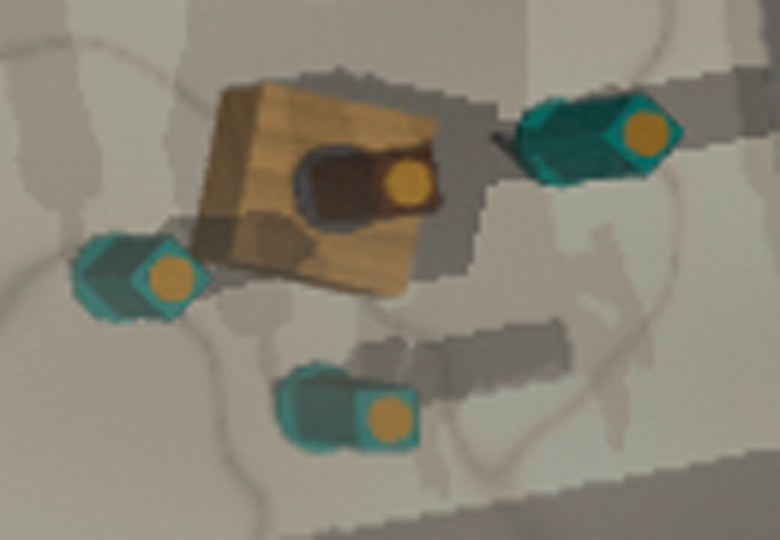

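```bash
cat >> h.py <<'E'
def Rdown(psi): return (R.from_euler('z',psi)*R.from_euler('x',np.pi))
def go(pos,psi,st=None,full=True):
    st=st or robot.read_state();R0=R.from_rotvec(st['orientation'])
    t=R0.inv().apply(np.array(pos)-st['tool_pos'])/0.25
    r=(R0.inv()*Rdown(psi)).as_rotvec()/1.5
    print('GO travel',t.round(3).tolist(),'dr',r.round(3).tolist())
def psi(st):
    x=R.from_rotvec(st['orientation']).as_matrix()[:,0];return np.arctan2(x[1],x[0])
def show():
    s=robot.read_state();print('t',round(s['time'],2),'pos',s['tool_pos'].round(4),'psi',round(psi(s),4),'z',R.from_rotvec(s['orientation']).as_matrix()[:,2].round(4),'F',s['contact_force'].round(1),'w',round(s['width'],4),'q',s['joint_positions'].round(2));return s
E
python3 -c "
from h import *
show();go([.45,-.35,.33],1.5)"
```

```text
t 0.2 pos [ 0.1714 -0.5486  0.2497] psi 0.3028 z [-2.0e-04  1.1e-03 -1.0e+00] F [ 0.3  0.7 -0.1] w 0.0853 q [-1.41  0.31  0.05  1.3   0.    1.43]
GO travel [1.301, -0.426, -0.32] dr [-0.001, -0.001, -0.798]
```

Call:
{"method": "apply_moves", "body": {
  "motion": [
    {"travel": [0.3,-0.1,-0.32],"dr": [0,0,-0.1],"claw": 45},
    {"travel": [1,-0.33,-0.32],"dr": [0,0,-0.7],"claw": 45},
    {"travel": [1,-0.33,-0.32],"dr": [0,0,-0.7],"claw": 45},
    {"travel": [1,-0.33,-0.32],"dr": [0,0,-0.7],"claw": 45},
    {"travel": [1,-0.33,-0.32],"dr": [0,0,-0.7],"claw": 45},
    {"travel": [1,-0.33,-0.32],"dr": [0,0,-0.7],"claw": 45},
    {"travel": [1,-0.33,-0.32],"dr": [0,0,-0.7],"claw": 45},
    {"travel": [1,-0.33,-0.32],"dr": [0,0,-0.7],"claw": 45}
  ]
}}

```text
time: 1.0
tool_pos: [0.3864, -0.3947, 0.3304]
orientation: [2.447, 1.97, -0.0]
contact_force: [-0.4, 0.0, 0.9]
width: 0.0451
```

```bash
python3 -c "
from h import *
s=show();go([.46,-.1,.33],2.2);c=robot.camera('wrist');save(c['color'],'w1.png');save(robot.camera('top')['color'],'t1.png')"
```

```text
t 1.0 pos [ 0.3864 -0.3947  0.3304] psi 1.3557 z [ 0.e+00 -3.e-04 -1.e+00] F [-0.4  0.   0.9] w 0.0451 q [-0.94  0.26  0.17  1.48 -0.    0.84]
GO travel [1.214, 0.036, 0.001] dr [-0.0, 0.0, -0.563]
```

View pics/t1.png

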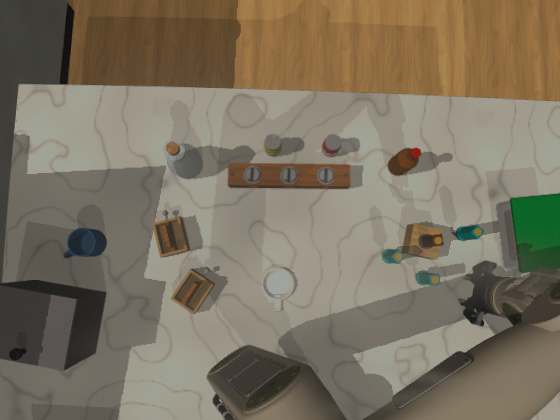

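View pics/w1.png

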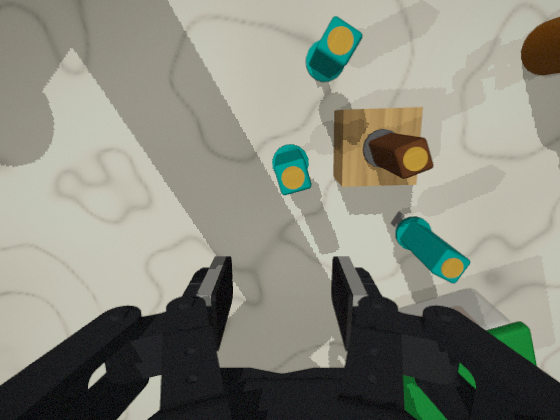

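Only two boxes are present; nothing shows where the arm was. The wrist view shows the dark-wood driver in its block at (400,155), and the turquoise ones stand loose. Now on to the boxes.

Call:
{"method": "apply_moves", "body": {
  "motion": [
    {"travel": [1,0.03,0],"dr": [0,0,-0.56],"claw": 45},
    {"travel": [1,0.03,0],"dr": [0,0,-0.56],"claw": 45},
    {"travel": [1,0.03,0],"dr": [0,0,-0.56],"claw": 45},
    {"travel": [1,0.03,0],"dr": [0,0,-0.56],"claw": 45},
    {"travel": [1,0.03,0],"dr": [0,0,-0.56],"claw": 45},
    {"travel": [1,0.03,0],"dr": [0,0,-0.56],"claw": 45},
    {"travel": [1,0.03,0],"dr": [0,0,-0.56],"claw": 45}
  ]
}}

```text
time: 1.8
tool_pos: [0.4468, -0.1524, 0.3303]
orientation: [1.436, 2.794, -0.0]
contact_force: [0.0, 0.1, -0.3]
width: 0.0451
```

```bash
python3 -c "
from h import *
s=show();go([.46,.1,.33],2.9)"
```

```text
t 1.8 pos [ 0.4468 -0.1524  0.3303] psi 2.1921 z [ 0.e+00 -3.e-04 -1.e+00] F [ 0.   0.1 -0.3] w 0.0451 q [-0.5   0.1  -0.03  1.44 -0.    0.45]
GO travel [0.79, 0.631, 0.001] dr [-0.0, 0.0, -0.472]
```

Call:
{"method": "apply_moves", "body": {
  "motion": [
    {"travel": [0.8,0.63,0],"dr": [0,0,-0.47],"claw": 45},
    {"travel": [0.8,0.63,0],"dr": [0,0,-0.47],"claw": 45},
    {"travel": [0.8,0.63,0],"dr": [0,0,-0.47],"claw": 45},
    {"travel": [0.8,0.63,0],"dr": [0,0,-0.47],"claw": 45},
    {"travel": [0.8,0.63,0],"dr": [0,0,-0.47],"claw": 45},
    {"travel": [0.8,0.63,0],"dr": [0,0,-0.47],"claw": 45},
    {"travel": [0.8,0.63,0],"dr": [0,0,-0.47],"claw": 45}
  ]
}}

```text
time: 2.5
tool_pos: [0.4586, 0.1011, 0.3299]
orientation: [-0.387, -3.117, 0.001]
contact_force: [0.2, 0.5, 0.2]
width: 0.0451
```

```bash
python3 -c "
from h import *
s=show();go([.50,.31,.33],3.37)"
```

```text
t 2.5 pos [0.4586 0.1011 0.3299] psi 2.8948 z [-6.e-04 -6.e-04 -1.e+00] F [0.2 0.5 0.2] w 0.0451 q [ 0.05  0.1  -0.03  1.44 -0.    0.29]
GO travel [0.043, 0.851, -0.001] dr [-0.0, -0.0, -0.317]
```

Call:
{"method": "apply_moves", "body": {
  "motion": [
    {"travel": [0.04,0.85,0],"dr": [0,0,-0.32],"claw": 45},
    {"travel": [0.04,0.85,0],"dr": [0,0,-0.32],"claw": 45},
    {"travel": [0.04,0.85,0],"dr": [0,0,-0.32],"claw": 45},
    {"travel": [0.04,0.85,0],"dr": [0,0,-0.32],"claw": 45},
    {"travel": [0.04,0.85,0],"dr": [0,0,-0.32],"claw": 45},
    {"travel": [0.04,0.85,0],"dr": [0,0,-0.32],"claw": 45},
    {"travel": [0.04,0.85,0],"dr": [0,0,-0.32],"claw": 45}
  ]
}}

```text
time: 3.2
tool_pos: [0.5007, 0.3075, 0.3299]
orientation: [0.363, -3.12, 0.002]
contact_force: [1.2, -0.0, 0.3]
width: 0.0449
```

```bash
python3 -c "
from h import *
s=show();c=robot.camera('wrist');save(c['color'],'w2.png')
p=cloud(c,s)
print(np.nanmax(p[:250,:,2]))
hot=(p[...,2]>.083)&(p[...,2]<.096);im=c['color'].copy();im[hot]=(255,0,0);save(im,'w2h.png')
q=p[hot];n,l,st,ce=cv2.connectedComponentsWithStats(hot.astype(np.uint8))
for i in range(1,n):
  if st[i,4]>150:
    k=p[l==i][:,:2];m=cv2.minAreaRect(k.astype(np.float32)*1000);print(st[i],m)
"
```

```text
t 3.2 pos [0.5007 0.3075 0.3299] psi -2.9096 z [-8.0e-04 -1.3e-03 -1.0e+00] F [ 1.2 -0.   0.3] w 0.0449 q [ 0.41  0.33  0.27  1.51 -0.    0.18]
0.10948234048115851
[256   0  50  46 768] ((345.66937255859375, 268.71875), (12.183698654174805, 55.97191619873047), 58.073020935058594)
[538  28  22  47 368] ((316.6133728027344, 533.379638671875), (42.405799865722656, 19.939083099365234), 26.077194213867188)
[306 155  13  59 657] ((495.6247863769531, 340.8360290527344), (63.86192321777344, 12.046255111694336), 16.504566192626953)
[ 485  176   75   70 1206] ((471.9679260253906, 574.7201538085938), (78.93529510498047, 77.01844787597656), 26.752885818481445)
[226 312  52  44 510] ((687.0391235351562, 321.24371337890625), (78.55763244628906, 29.428878784179688), 63.04319763183594)
[ 18 325  38  33 874] ((768.0830078125, 53.975502014160156), (40.77540969848633, 46.56694030761719), 46.33045196533203)
```

View pics/w2h.png

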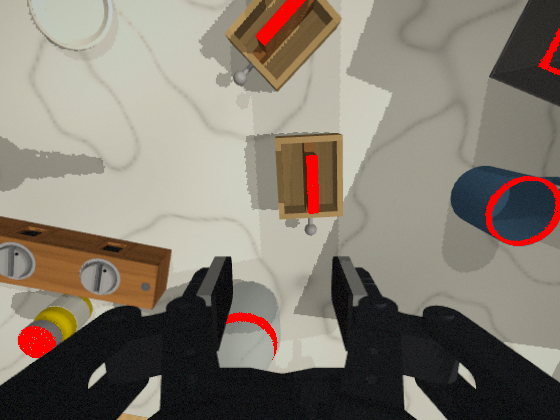

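```bash
cat > beam.py <<'E'
from h import *
def beam(c,st=None):
    p=cloud(c,st)
    # top surface of beam by colour-free depth: z .050-.060 
    m=(np.abs(p[...,2]-.056)<.007)&(p[...,0]>.6)&(p[...,0]<.76)&(np.abs(p[...,1])<.24)
    n,l,s,ce=cv2.connectedComponentsWithStats(m.astype(np.uint8))
    i=1+np.argmax(s[1:,4]);k=p[l==i][:,:2].astype(np.float32)*1000
    print('beam',np.nanmedian(p[l==i][:,2]),cv2.minAreaRect(k),s[i])
    d=(p[...,2]>.0615)&(p[...,2]<.070)&(p[...,0]>.6)&(p[...,0]<.76)&(np.abs(p[...,1])<.24)
    n,l,s,ce=cv2.connectedComponentsWithStats(cv2.dilate(d.astype(np.uint8),np.ones((3,3))))
    for i in range(1,n):
        if s[i,4]>60:
            k=p[(l==i)&d][:,:2].astype(np.float32)*1000;print('cam',cv2.minEnclosingCircle(k),k.mean(0),s[i])
E
python3 -c "
from beam import *
c=robot.camera('top');beam(c)
s=show();c=robot.camera('wrist');beam(c,s)
go([.4956,.3408,.15],.288+np.pi)
"
```

```text
beam 0.05789511302418271 ((684.1676025390625, 6.9546356201171875), (65.30682373046875, 347.6763916015625), 1.1688785552978516) [ 228  163  122   24 2311]
cam ((687.3189697265625, 26.058086395263672), 155.27613830566406) [683.3495    20.259628] [ 227  162  111   25 1701]
cam ((688.642333984375, -162.09844970703125), 20.294649124145508) [ 690.2869  -160.65923] [343 166   8  17  73]
t 3.3 pos [0.5004 0.3074 0.3305] psi -2.9094 z [-0.e+00 -6.e-04 -1.e+00] F [-0.7 -0.2 -0.1] w 0.0449 q [ 0.41  0.33  0.27  1.51 -0.    0.18]
beam 0.055782238360609165 ((681.45751953125, 83.09326171875), (66.534912109375, 197.0949249267578), 1.0672755241394043) [   0  233  160   76 6582]
cam ((680.322021484375, 1.604657530784607), 19.1735897064209) [ 6.794456e+02 -6.407678e-01] [  0 246  11  31 294]
cam ((679.1259765625, 11.847443580627441), 19.47653579711914) [679.15375   18.071388] [ 13 247  17  32 413]
cam ((678.3359985351562, 106.216796875), 19.52924156188965) [677.858   101.36201] [ 80 263  18  30 402]
cam ((678.249267578125, 117.03788757324219), 18.7137393951416) [677.6737  121.99355] [ 98 265  17  30 376]
cam ((757.48193359375, 57.74289321899414), 17.389892578125) [752.04877  61.6157 ] [ 36 316  28  17 201]
GO travel [-0.012, 0.134, 0.723] dr [-0.0, 0.0, -0.037]
```

Call:
{"method": "apply_moves", "body": {
  "motion": [
    {"travel": [-0.012,0.134,0.72],"dr": [0,0,-0.037],"claw": 45},
    {"travel": [-0.012,0.134,0.72],"dr": [0,0,-0.037],"claw": 45},
    {"travel": [-0.012,0.134,0.72],"dr": [0,0,-0.037],"claw": 45},
    {"travel": [-0.012,0.134,0.72],"dr": [0,0,-0.037],"claw": 45},
    {"travel": [-0.012,0.134,0.72],"dr": [0,0,-0.037],"claw": 45},
    {"travel": [-0.012,0.134,0.72],"dr": [0,0,-0.037],"claw": 45}
  ]
}}

```text
time: 3.95
tool_pos: [0.4952, 0.3421, 0.1512]
orientation: [0.455, -3.108, 0.001]
contact_force: [0.2, 0.1, 0.9]
width: 0.0451
```

```bash
python3 -c "
from h import *
s=show();c=robot.camera('wrist');save(c['color'],'w3.png')
p=cloud(c,s)
hot=(p[...,2]>.08)&(p[...,2]<.1)&(np.hypot(p[...,0]-.4956,p[...,1]-.3408)<.06)
k=p[hot][:,:2];print(cv2.minAreaRect(k.astype(np.float32)*1000),np.median(p[hot][:,2]))
go([.4956,.3408,.075],.288+np.pi)"
```

```text
t 3.95 pos [0.4952 0.3421 0.1512] psi -2.8512 z [-1.e-04 -5.e-04 -1.e+00] F [0.2 0.1 0.9] w 0.0451 q [ 0.47  0.41 -0.06  1.1  -0.    0.18]
((495.7569580078125, 340.8547668457031), (64.3695068359375, 12.012965202331543), 16.3012752532959) 0.08918568234665475
GO travel [0.005, -0.007, 0.31] dr [0.0, 0.002, 0.002]
```

View pics/w3.png

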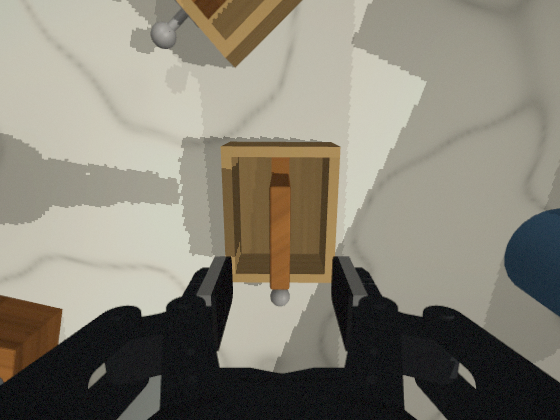

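The box's carrying board runs down the column at x≈280, rows 175–290, and is centred between the jaws. Descending to grip.

Call:
{"method": "apply_moves", "body": {
  "motion": [
    {"travel": [0.004,-0.006,0.2],"dr": [0,0,0],"claw": 45},
    {"travel": [0.004,-0.006,0.31],"dr": [0,0,0],"claw": 45},
    {"travel": [0.004,-0.006,0.31],"dr": [0,0,0],"claw": 45},
    {"travel": [0.004,-0.006,0.31],"dr": [0,0,0],"claw": 5},
    {"travel": [0.004,-0.006,0.31],"dr": [0,0,0],"claw": 5},
    {"travel": [0.004,-0.006,0.31],"dr": [0,0,0],"claw": 5},
    {"travel": [0.004,-0.006,0.31],"dr": [0,0,0],"claw": 5},
    {"travel": [0.004,-0.006,0.31],"dr": [0,0,0],"claw": 5}
  ],
  "newtons": 60
}}

```text
time: 4.8
tool_pos: [0.4967, 0.342, 0.0758]
orientation: [-0.455, 3.103, 0.002]
contact_force: [1.0, -1.4, 7.6]
width: 0.0111
```

```bash
python3 -c "
from h import *
s=show();go([.50,.30,.13],.15+np.pi)"
```

```text
t 4.8 pos [0.4967 0.342  0.0758] psi -2.8503 z [ 0.0053  0.0018 -1.    ] F [ 1.  -1.4  7.6] w 0.0111 q [ 0.47  0.47 -0.17  0.93 -0.    0.18]
GO travel [0.035, -0.165, -0.217] dr [0.0, 0.004, 0.094]
```

Call:
{"method": "apply_moves", "body": {
  "motion": [
    {"travel": [0,0,-0.2],"dr": [0,0,0],"claw": 5},
    {"travel": [0,0,-0.4],"dr": [0,0,0],"claw": 5},
    {"travel": [0,0,-0.5],"dr": [0,0,0],"claw": 5},
    {"travel": [0,0,-0.5],"dr": [0,0,0],"claw": 5}
  ]
}}

```text
time: 5.2
tool_pos: [0.4969, 0.3428, 0.2034]
orientation: [-0.456, 3.099, 0.005]
contact_force: [0.2, -0.3, -4.0]
width: 0.0111
```

```bash
python3 -c "
from h import *
s=show();go([.52,.11,.20],.02+np.pi)"
```

```text
t 5.2 pos [0.4969 0.3428 0.2034] psi -2.8496 z [ 0.0086  0.0045 -1.    ] F [ 0.2 -0.3 -4. ] w 0.0111 q [0.47 0.38 0.02 1.21 0.   0.18]
GO travel [0.18, -0.918, 0.01] dr [0.002, 0.006, 0.181]
```

Call:
{"method": "apply_moves", "body": {
  "motion": [
    {"travel": [0.18,-0.92,0],"dr": [0,0,0.18],"claw": 5},
    {"travel": [0.18,-0.92,0],"dr": [0,0,0.18],"claw": 5},
    {"travel": [0.18,-0.92,0],"dr": [0,0,0.18],"claw": 5},
    {"travel": [0.18,-0.92,0],"dr": [0,0,0.18],"claw": 5},
    {"travel": [0.18,-0.92,0],"dr": [0,0,0.18],"claw": 5},
    {"travel": [0.18,-0.92,0],"dr": [0,0,0.18],"claw": 5},
    {"travel": [0.18,-0.92,0],"dr": [0,0,0.18],"claw": 5},
    {"travel": [0.18,-0.92,0],"dr": [0,0,0.18],"claw": 5}
  ]
}}

```text
time: 6.0
tool_pos: [0.5169, 0.1088, 0.1968]
orientation: [0.035, -3.14, -0.001]
contact_force: [-0.6, -0.1, -3.6]
width: 0.0114
```

```bash
python3 -c "
from beam import *
s=show();c=robot.camera('wrist');save(c['color'],'w4.png');beam(c,s);beam(robot.camera('top'))"
```

```text
t 6.0 pos [0.5169 0.1088 0.1968] psi -3.1193 z [-1.7e-03  3.0e-04 -1.0e+00] F [-0.6 -0.1 -3.6] w 0.0114 q [ 0.06  0.25 -0.18  1.15  0.    0.03]
beam 0.05564534422174877 ((660.963134765625, -115.51409912109375), (42.854000091552734, 107.56730651855469), 31.147916793823242) [   0  341   96   55 2403]
cam ((672.907470703125, -110.55825805664062), 12.441760063171387) [ 671.8876   -108.643425] [ 22 361  22  23 302]
cam ((665.0565185546875, -91.18067932128906), 4.012795925140381) [665.3055  -91.70652] [ 47 361  13   9  82]
cam ((668.320556640625, -5.250857830047607), 10.620771408081055) [667.17053   -4.918024] [141 360  20  19 194]
beam 0.057996335827399825 ((684.7432861328125, 7.0528411865234375), (65.86056518554688, 347.9417419433594), 1.077093482017517) [ 228  163  122   24 2294]
cam ((678.99658203125, 114.97887420654297), 69.43490600585938) [681.12335 114.11743] [227 162  50  24 758]
cam ((688.3115234375, -62.21051025390625), 103.16242218017578) [683.602   -50.41569] [276 163  75  24 934]
cam ((695.001220703125, -41.79608154296875), 11.13748836517334) [694.8483   -41.177437] [302 166   9  10  69]
```

View pics/w4.png

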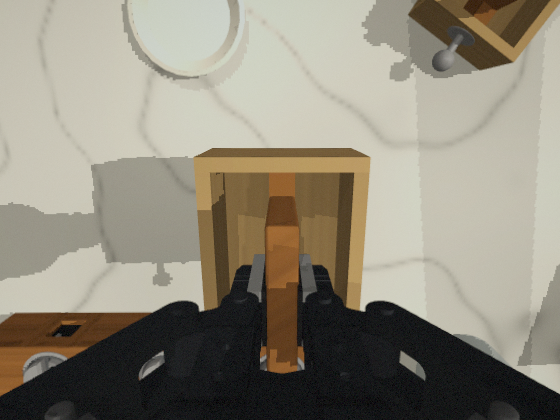

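```bash
python3 -c "
from h import *
go([.552,.1092,.080],.0187+np.pi)"
```

```text
GO travel [-0.14, -0.004, 0.469] dr [0.0, -0.001, 0.003]
```

Call:
{"method": "apply_moves", "body": {
  "motion": [
    {"travel": [-0.14,-0.004,0.15],"dr": [0,0,0.003],"claw": 5},
    {"travel": [-0.14,-0.004,0.3],"dr": [0,0,0.003],"claw": 5},
    {"travel": [-0.14,-0.004,0.4],"dr": [0,0,0.003],"claw": 5},
    {"travel": [-0.14,-0.004,0.46],"dr": [0,0,0.003],"claw": 5},
    {"travel": [-0.14,-0.004,0.46],"dr": [0,0,0.003],"claw": 5},
    {"travel": [-0.14,-0.004,0.46],"dr": [0,0,0.003],"claw": 5}
  ]
}}

```text
time: 6.7
tool_pos: [0.5525, 0.1088, 0.0829]
orientation: [0.03, -3.141, 0.0]
contact_force: [-0.5, 0.5, -4.2]
width: 0.011
```

```bash
python3 -c "
from h import *
s=show();go([.595,.1101,.078],.0187+np.pi)
c=robot.camera('scene');save(cv2.resize(c['color'][130:300,220:400],None,fx=4,fy=4)[:600,:],'s4.png');save(robot.camera('wrist')['color'],'w5.png')"
```

```text
t 6.7 pos [0.5525 0.1088 0.0829] psi -3.1228 z [-4.e-04 -1.e-04 -1.e+00] F [-0.5  0.5 -4.2] w 0.011 q [ 0.05  0.4  -0.26  0.91 -0.    0.03]
GO travel [-0.17, 0.002, 0.019] dr [-0.0, -0.0, 0.0]
```

View pics/s4.png

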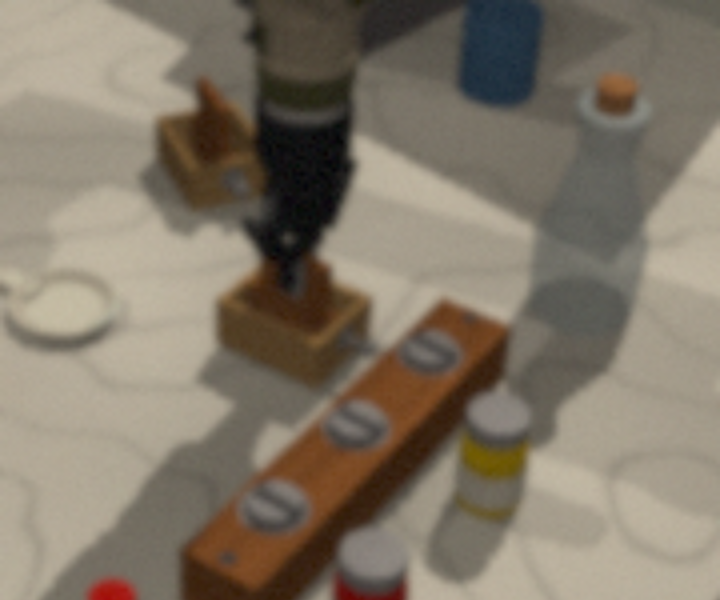

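The box is lined up in front of bay 0: its bolt at about (355,345) in the crop points at the mouth. Lowering and sliding in.

Call:
{"method": "apply_moves", "body": {
  "motion": [
    {"travel": [0,0,0.02],"dr": [0,0,0],"claw": 5},
    {"travel": [-0.04,0,0.02],"dr": [0,0,0],"claw": 5},
    {"travel": [-0.08,0,0.022],"dr": [0,0,0],"claw": 5},
    {"travel": [-0.11,0,0.022],"dr": [0,0,0],"claw": 5},
    {"travel": [-0.13,0,0.022],"dr": [0,0,0],"claw": 5},
    {"travel": [-0.15,0,0.022],"dr": [0,0,0],"claw": 5}
  ]
}}

```text
time: 7.4
tool_pos: [0.5907, 0.1084, 0.0772]
orientation: [0.027, -3.141, 0.0]
contact_force: [-0.8, -0.5, -3.1]
width: 0.0112
```

```bash
python3 -c "
from h import *
s=show();go([.5996,.1101,.0762],.0187+np.pi)"
```

```text
t 7.4 pos [0.5907 0.1084 0.0772] psi -3.1246 z [-1.e-04 -1.e-04 -1.e+00] F [-0.8 -0.5 -3.1] w 0.0112 q [ 0.05  0.46 -0.17  0.94 -0.    0.03]
GO travel [-0.036, 0.006, 0.004] dr [-0.0, -0.0, -0.001]
```

Call:
{"method": "apply_moves", "body": {
  "motion": [
    {"travel": [-0.015,0.005,0.004],"dr": [0,0,0],"claw": 5},
    {"travel": [-0.03,0.006,0.004],"dr": [0,0,0],"claw": 5},
    {"travel": [-0.04,0.006,0.004],"dr": [0,0,0],"claw": 5},
    {"travel": [-0.05,0.006,0.004],"dr": [0,0,0],"claw": 5}
  ]
}}

```text
time: 7.8
tool_pos: [0.6003, 0.1103, 0.0762]
orientation: [0.027, -3.137, 0.0]
contact_force: [-12.6, -0.2, 7.9]
width: 0.0113
```

```bash
python3 -c "
from h import *
s=show()"
```

```text
t 7.8 pos [0.6003 0.1103 0.0762] psi -3.1241 z [-4.6e-03 -3.0e-04 -1.0e+00] F [-12.6  -0.2   7.9] w 0.0113 q [ 0.05  0.49 -0.14  0.95 -0.    0.03]
```

It touches at the predicted place, with −12.6 N. Releasing and lifting.

Call:
{"method": "apply_moves", "body": {
  "motion": [
    {"travel": [0,0,0],"dr": [0,0,0],"claw": 40},
    {"travel": [0,0,0],"dr": [0,0,0],"claw": 40},
    {"travel": [0,0,0],"dr": [0,0,0],"claw": 40},
    {"travel": [0,0,0],"dr": [0,0,0],"claw": 40},
    {"travel": [0,0,-0.2],"dr": [0,0,0],"claw": 40},
    {"travel": [0,0,-0.5],"dr": [0,0,0],"claw": 40},
    {"travel": [0,0,-0.8],"dr": [0,0,0],"claw": 40}
  ]
}}

```text
time: 8.5
tool_pos: [0.6022, 0.1102, 0.2278]
orientation: [0.027, -3.141, 0.0]
contact_force: [1.3, 0.2, 0.5]
width: 0.0402
```

```bash
python3 -c "
from h import *
s=show();c=robot.camera('wrist');save(c['color'],'w6.png')
go([.46,.20,.30],-.58+np.pi)
c=robot.camera('top');p=cloud(c);save(c['color'],'t6.png')
for z,(a,b,e) in {'A':(.598,.11,.09),'B':(.346,.27,.09)}.items():
  hot=(np.abs(p[...,2]-.09)<.006)&(np.hypot(p[...,0]-a,p[...,1]-b)<e);k=p[hot][:,:2];print(z,hot.sum());
  if hot.sum()>10: print(cv2.minAreaRect(k.astype(np.float32)*1000))"
```

```text
t 8.5 pos [0.6022 0.1102 0.2278] psi -3.1245 z [-3.e-04 -1.e-04 -1.e+00] F [1.3 0.2 0.5] w 0.0402 q [ 0.05  0.39  0.11  1.28 -0.    0.03]
GO travel [0.573, 0.368, -0.256] dr [0.003, 0.009, 0.398]
A 0
B 56
((332.8460388183594, 278.1455078125), (12.198587417602539, 40.70817565917969), 58.8989143371582)
```

View pics/w6.png

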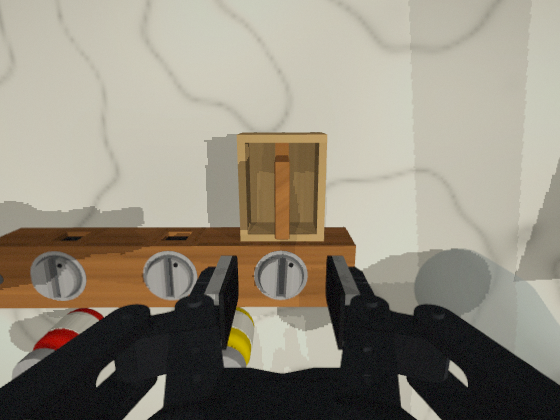

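Box A sits flush in bay 0 at (282,190), and all three cams show: (58,275), (170,277) and (280,275). Measuring beam and cams from here.

```bash
cat > cams.py <<'E'
from h import *
def cams(c,s,exp=None,R0=.030):
    p=cloud(c,s);out={}
    exp=exp or {0:(.6785,.1115),1:(.6798,.0066),2:(.6815,-.0985)}
    for i,(a,b) in exp.items():
        near=np.hypot(p[...,0]-a,p[...,1]-b)<R0
        d=near&(p[...,2]>.062)&(p[...,2]<.069)
        if d.sum()<100: continue
        ys,xs=np.nonzero(d);P=onplane(c,np.c_[xs,ys],.0655,s)[:,:2]
        hull=cv2.convexHull((P*1000).astype(np.float32));ce,r=cv2.minEnclosingCircle(hull)
        ctr=np.array(ce)/1000
        q=np.hypot(p[...,0]-ctr[0],p[...,1]-ctr[1])<.017
        sl=q&(p[...,2]<.0605);ys,xs=np.nonzero(sl)
        S=onplane(c,np.c_[xs,ys],.0575,s)[:,:2]
        res=None
        if len(S)>15:
            m=S.mean(0);u,w,v=np.linalg.svd(S-m);ang=np.arctan2(v[0,1],v[0,0]);ang=(ang+np.pi/2)%np.pi-np.pi/2
            n=np.array([-np.sin(ang),np.cos(ang)]);res=(m.round(4).tolist(),round(ang,3),'width',round(np.ptp((S-m)@n),4),'off',round((m-ctr)@n,4))
        print('cam',i,'ctr',ctr.round(4),'r',round(r,1),'slot',res);out[i]=ctr
    return out
E
python3 -c "
from cams import *
from beam import beam
s=show();c=robot.camera('wrist');o=cams(c,s)
p=cloud(c,s)
# front edge of beam top
m=(np.abs(p[...,2]-.056)<.003)&(p[...,0]>.62)&(p[...,0]<.72)
E=[]
ks=p[m]
for y in np.arange(-.14,.16,.01):
  k=ks[np.abs(ks[:,1]-y)<.003]
  if len(k)>20: E.append((y,k[:,0].min(),k[:,0].max()))
E=np.array(E);print(E.round(4).tolist())
# board
hot=(np.abs(p[...,2]-.09)<.005)&(np.hypot(p[...,0]-.598,p[...,1]-.11)<.06);k=p[hot][:,:2];print(cv2.minAreaRect(k.astype(np.float32)*1000),np.median(p[hot][:,2]))
"

```

```text
t 8.6 pos [0.6065 0.1105 0.2349] psi -3.1243 z [ 1.420e-02  6.000e-04 -9.999e-01] F [ 1.5 -0.7  0.5] w 0.04 q [ 0.05  0.39  0.11  1.28 -0.    0.03]
cam 0 ctr [0.6769 0.1107] r 20.0 slot ([0.6767, 0.1107], np.float64(-0.032), 'width', np.float64(0.0071), 'off', np.float64(0.0))
cam 1 ctr [0.6794 0.0074] r 20.2 slot ([0.6789, 0.0047], np.float64(-0.003), 'width', np.float64(0.0068), 'off', np.float64(-0.0027))
cam 2 ctr [ 0.6815 -0.097 ] r 20.9 slot ([0.6809, -0.1015], np.float64(-0.106), 'width', np.float64(0.0253), 'off', np.float64(-0.0045))
[[-0.14, 0.6534, 0.7171], [-0.13, 0.6528, 0.717], [-0.12, 0.6526, 0.7173], [-0.11, 0.6524, 0.7165], [-0.1, 0.6526, 0.7163], [-0.09, 0.6522, 0.7161], [-0.08, 0.6522, 0.7161], [-0.07, 0.652, 0.7159], [-0.06, 0.6513, 0.7158], [-0.05, 0.6516, 0.7153], [-0.04, 0.6513, 0.7149], [-0.03, 0.6511, 0.7145], [-0.02, 0.6508, 0.7143], [-0.01, 0.6506, 0.7144], [0.0, 0.6506, 0.714], [0.01, 0.6503, 0.7139], [0.02, 0.6501, 0.7138], [0.03, 0.6501, 0.6984], [0.04, 0.6498, 0.6832], [0.05, 0.6498, 0.6798], [0.06, 0.6492, 0.6698], [0.07, 0.649, 0.7131], [0.08, 0.6491, 0.7128], [0.09, 0.649, 0.7128], [0.1, 0.6484, 0.7126], [0.11, 0.6482, 0.7121], [0.12, 0.6482, 0.7124], [0.13, 0.6478, 0.7114], [0.14, 0.648, 0.7115], [0.15, 0.6472, 0.7114], [0.16, 0.6477, 0.6677]]
((598.1845092773438, 109.99198150634766), (63.47236633300781, 11.569389343261719), 1.3181211948394775) 0.08919725271433904
```

```bash
python3 -c "
from h import *
show();go([.40,.26,.28],-.54+np.pi)"
```

```text
t 8.65 pos [0.6052 0.1104 0.2312] psi -3.1243 z [ 9.6e-03  4.0e-04 -1.0e+00] F [ 0.1  0.4 -1.1] w 0.0402 q [ 0.05  0.39  0.11  1.28 -0.    0.03]
GO travel [0.808, 0.612, -0.203] dr [0.002, 0.006, 0.371]
```

Call:
{"method": "apply_moves", "body": {
  "motion": [
    {"travel": [0.2,0.15,-0.2],"dr": [0,0,0.1],"claw": 40},
    {"travel": [0.8,0.6,-0.2],"dr": [0,0,0.37],"claw": 40},
    {"travel": [0.8,0.6,-0.2],"dr": [0,0,0.37],"claw": 40},
    {"travel": [0.8,0.6,-0.2],"dr": [0,0,0.37],"claw": 40},
    {"travel": [0.8,0.6,-0.2],"dr": [0,0,0.37],"claw": 40},
    {"travel": [0.8,0.6,-0.2],"dr": [0,0,0.37],"claw": 40},
    {"travel": [0.8,0.6,-0.2],"dr": [0,0,0.37],"claw": 40},
    {"travel": [0.8,0.6,-0.2],"dr": [0,0,0.37],"claw": 40}
  ]
}}

```text
time: 9.45
tool_pos: [0.4006, 0.2565, 0.2756]
orientation: [0.834, 3.029, -0.001]
contact_force: [0.3, -0.6, -0.5]
width: 0.04
```

```bash
python3 -c "
from h import *
s=show();c=robot.camera('wrist');save(c['color'],'w7.png')
p=cloud(c,s)
hot=(p[...,2]>.08)&(p[...,2]<.1)&(np.hypot(p[...,0]-.34,p[...,1]-.27)<.07)
k=p[hot][:,:2];print(cv2.minAreaRect(k.astype(np.float32)*1000),np.median(p[hot][:,2]))"
```

```text
t 9.45 pos [0.4006 0.2565 0.2756] psi 2.604 z [ 0.e+00 -7.e-04 -1.e+00] F [ 0.3 -0.6 -0.5] w 0.04 q [ 0.4   0.11 -0.14  1.31 -0.    0.94]
((342.1104736328125, 270.68731689453125), (11.89065933227539, 62.94045639038086), 58.57831954956055) 0.08920246515128502
```

View pics/w7.png

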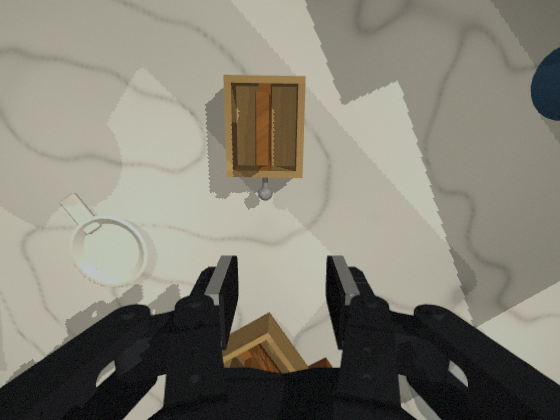

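Box B is at (264,125) in this view with its bolt at (265,190). Its board is measured at (0.342, 0.271), yaw −0.548.

```bash
python3 -c "
from h import *
go([.3421,.2707,.13],2.5932)"
```

```text
GO travel [0.232, -0.071, 0.582] dr [-0.0, 0.0, 0.006]
```

Call:
{"method": "apply_moves", "body": {
  "motion": [
    {"travel": [0.23,-0.07,0.3],"dr": [0,0,0.006],"claw": 40},
    {"travel": [0.23,-0.07,0.58],"dr": [0,0,0.006],"claw": 40},
    {"travel": [0.23,-0.07,0.58],"dr": [0,0,0.006],"claw": 40},
    {"travel": [0.23,-0.07,0.58],"dr": [0,0,0.006],"claw": 40},
    {"travel": [0.23,-0.07,0.58],"dr": [0,0,0.006],"claw": 40}
  ]
}}

```text
time: 10.0
tool_pos: [0.3414, 0.2701, 0.13]
orientation: [-0.849, -3.022, 0.005]
contact_force: [-0.3, 0.3, 1.4]
width: 0.0402
```

```bash
python3 -c "
from h import *
s=show();c=robot.camera('wrist')
p=cloud(c,s)
hot=(p[...,2]>.08)&(p[...,2]<.1)&(np.hypot(p[...,0]-.34,p[...,1]-.27)<.07)
k=p[hot][:,:2];print(cv2.minAreaRect(k.astype(np.float32)*1000),np.median(p[hot][:,2]))
go([.3421,.2707,.076],2.5932)"
```

```text
t 10.0 pos [0.3414 0.2701 0.13  ] psi 2.5936 z [-0.0035 -0.0022 -1.    ] F [-0.3  0.3  1.4] w 0.0402 q [ 0.48  0.13 -0.5   0.95 -0.    1.03]
((341.99212646484375, 270.97479248046875), (11.989404678344727, 63.85360336303711), 58.986061096191406) 0.08918124389804481
GO travel [0.003, -0.004, 0.224] dr [0.0, 0.0, 0.0]
```

Call:
{"method": "apply_moves", "body": {
  "motion": [
    {"travel": [0,-0.003,0.12],"dr": [0,0,0],"claw": 40},
    {"travel": [0,-0.003,0.215],"dr": [0,0,0],"claw": 40},
    {"travel": [0,-0.003,0.215],"dr": [0,0,0],"claw": 40},
    {"travel": [0,-0.003,0.215],"dr": [0,0,0],"claw": 5},
    {"travel": [0,-0.003,0.215],"dr": [0,0,0],"claw": 5},
    {"travel": [0,-0.003,0.215],"dr": [0,0,0],"claw": 5},
    {"travel": [0,-0.003,0.215],"dr": [0,0,0],"claw": 5},
    {"travel": [0,-0.003,0.215],"dr": [0,0,0],"claw": 5}
  ]
}}

```text
time: 10.85
tool_pos: [0.343, 0.271, 0.0794]
orientation: [0.848, 3.021, 0.003]
contact_force: [0.4, -3.4, 5.9]
width: 0.0111
```

```bash
python3 -c "
from h import *
s=show()"
```

```text
t 10.85 pos [0.343  0.271  0.0794] psi 2.5945 z [ 4.e-03  7.e-04 -1.e+00] F [ 0.4 -3.4  5.9] w 0.0111 q [ 0.49  0.18 -0.58  0.81 -0.    1.03]
```

Call:
{"method": "apply_moves", "body": {
  "motion": [
    {"travel": [0,0,-0.2],"dr": [0,0,0],"claw": 5},
    {"travel": [0,0,-0.4],"dr": [0,0,0],"claw": 5},
    {"travel": [0,0,-0.5],"dr": [0,0,0],"claw": 5},
    {"travel": [0,0,-0.5],"dr": [0,0,0],"claw": 5}
  ]
}}

```text
time: 11.25
tool_pos: [0.3435, 0.272, 0.2067]
orientation: [0.846, 3.019, 0.009]
contact_force: [0.4, 0.3, -4.0]
width: 0.0107
```

```bash
python3 -c "
from h import *
s=show();go([.45,.08,.2],.0192+np.pi)"
```

```text
t 11.25 pos [0.3435 0.272  0.2067] psi 2.5951 z [ 0.0073  0.004  -1.    ] F [ 0.4  0.3 -4. ] w 0.0107 q [ 0.49  0.06 -0.37  1.13  0.    1.03]
GO travel [-0.763, -0.435, 0.027] dr [0.004, 0.004, -0.377]
```

Call:
{"method": "apply_moves", "body": {
  "motion": [
    {"travel": [-0.76,-0.43,0],"dr": [0,0,-0.377],"claw": 5},
    {"travel": [-0.76,-0.43,0],"dr": [0,0,-0.377],"claw": 5},
    {"travel": [-0.76,-0.43,0],"dr": [0,0,-0.377],"claw": 5},
    {"travel": [-0.76,-0.43,0],"dr": [0,0,-0.377],"claw": 5},
    {"travel": [-0.76,-0.43,0],"dr": [0,0,-0.377],"claw": 5},
    {"travel": [-0.76,-0.43,0],"dr": [0,0,-0.377],"claw": 5},
    {"travel": [-0.76,-0.43,0],"dr": [0,0,-0.377],"claw": 5}
  ]
}}

```text
time: 11.95
tool_pos: [0.447, 0.0787, 0.2006]
orientation: [0.023, -3.138, -0.001]
contact_force: [-0.3, -0.1, -5.0]
width: 0.0111
```

```bash
python3 -c "
from h import *
s=show();go([.553,-.1014,.13],.0192+np.pi)"
```

```text
t 11.95 pos [0.447  0.0787 0.2006] psi -3.1268 z [-3.5e-03  3.0e-04 -1.0e+00] F [-0.3 -0.1 -5. ] w 0.0111 q [-0.    0.11 -0.34  1.13  0.   -0.02]
GO travel [-0.414, -0.727, 0.281] dr [0.0, -0.002, -0.003]
```

Call:
{"method": "apply_moves", "body": {
  "motion": [
    {"travel": [-0.41,-0.725,0.05],"dr": [0,0,-0.003],"claw": 5},
    {"travel": [-0.41,-0.725,0.05],"dr": [0,0,-0.003],"claw": 5},
    {"travel": [-0.41,-0.725,0.05],"dr": [0,0,-0.003],"claw": 5},
    {"travel": [-0.41,-0.725,0.2],"dr": [0,0,-0.003],"claw": 5},
    {"travel": [-0.41,-0.725,0.28],"dr": [0,0,-0.003],"claw": 5},
    {"travel": [-0.41,-0.725,0.28],"dr": [0,0,-0.003],"claw": 5},
    {"travel": [-0.41,-0.725,0.28],"dr": [0,0,-0.003],"claw": 5}
  ]
}}

```text
time: 12.65
tool_pos: [0.5517, -0.0975, 0.1305]
orientation: [0.038, -3.136, -0.004]
contact_force: [-0.5, 0.5, -3.9]
width: 0.0109
```

```bash
python3 -c "
from h import *
s=show();go([.5532,-.1014,.0808],.0192+np.pi)"
```

```text
t 12.65 pos [ 0.5517 -0.0975  0.1305] psi -3.1175 z [-0.005   0.0023 -1.    ] F [-0.5  0.5 -3.9] w 0.0109 q [-0.32  0.35 -0.2   1.02  0.   -0.34]
GO travel [-0.007, -0.016, 0.199] dr [0.002, -0.003, 0.003]
```

Call:
{"method": "apply_moves", "body": {
  "motion": [
    {"travel": [0,0,0.1],"dr": [0,0,0],"claw": 5},
    {"travel": [0,0,0.18],"dr": [0,0,0],"claw": 5},
    {"travel": [0,0,0.18],"dr": [0,0,0],"claw": 5},
    {"travel": [0,0,0.18],"dr": [0,0,0],"claw": 5}
  ]
}}

```text
time: 13.05
tool_pos: [0.5534, -0.0979, 0.0886]
orientation: [-0.039, 3.141, 0.0]
contact_force: [0.5, -0.9, -4.4]
width: 0.011
```

```bash
python3 -c "
from h import *
s=show();go([.585,-.1008,.0805],.0192+np.pi)
c=robot.camera('scene');save(cv2.resize(c['color'][150:320,200:380],None,fx=4,fy=4)[:600,:],'s8.png')"
```

```text
t 13.05 pos [ 0.5534 -0.0979  0.0886] psi -3.1164 z [ 3.e-04  1.e-04 -1.e+00] F [ 0.5 -0.9 -4.4] w 0.011 q [-0.32  0.39 -0.26  0.92  0.   -0.34]
GO travel [-0.126, -0.015, 0.033] dr [0.0, 0.0, 0.004]
```

View pics/s8.png

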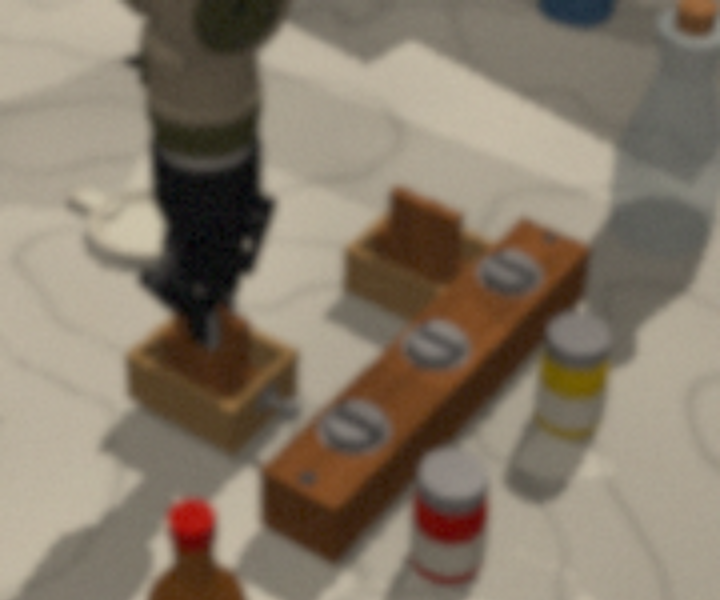

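Box A is still home in bay 0 and box B is in front of bay 2. Sliding B in.

Call:
{"method": "apply_moves", "body": {
  "motion": [
    {"travel": [0,-0.014,0.02],"dr": [0,0,0.004],"claw": 5},
    {"travel": [0,-0.014,0.032],"dr": [0,0,0.004],"claw": 5},
    {"travel": [-0.04,-0.014,0.032],"dr": [0,0,0.004],"claw": 5},
    {"travel": [-0.08,-0.014,0.032],"dr": [0,0,0.004],"claw": 5},
    {"travel": [-0.12,-0.014,0.032],"dr": [0,0,0.004],"claw": 5},
    {"travel": [-0.15,-0.014,0.032],"dr": [0,0,0.004],"claw": 5}
  ]
}}

```text
time: 13.7
tool_pos: [0.592, -0.1023, 0.0801]
orientation: [-0.027, 3.141, -0.001]
contact_force: [-5.9, -0.0, 4.7]
width: 0.011
```

```bash
python3 -c "
from h import *
s=show();go([.6032,-.1005,.0798],.0192+np.pi)"
```

```text
t 13.7 pos [ 0.592  -0.1023  0.0801] psi -3.1245 z [ 2.e-04 -7.e-04 -1.e+00] F [-5.9 -0.   4.7] w 0.011 q [-0.3   0.46 -0.17  0.94 -0.   -0.32]
GO travel [-0.045, 0.006, 0.001] dr [-0.0, 0.0, -0.001]
```

Call:
{"method": "apply_moves", "body": {
  "motion": [
    {"travel": [-0.015,0.005,-0.002],"dr": [0,0,0],"claw": 5},
    {"travel": [-0.03,0.006,-0.002],"dr": [0,0,0],"claw": 5},
    {"travel": [-0.045,0.006,-0.002],"dr": [0,0,0],"claw": 5},
    {"travel": [-0.055,0.006,-0.002],"dr": [0,0,0],"claw": 5}
  ]
}}

```text
time: 14.1
tool_pos: [0.6041, -0.1002, 0.0801]
orientation: [0.027, -3.14, 0.0]
contact_force: [-10.5, -0.3, 8.3]
width: 0.011
```

```bash
python3 -c "
from h import *
s=show()"
```

```text
t 14.1 pos [ 0.6041 -0.1002  0.0801] psi -3.1244 z [-1.8e-03 -3.0e-04 -1.0e+00] F [-10.5  -0.3   8.3] w 0.011 q [-0.3   0.48 -0.13  0.96 -0.   -0.31]
```

Call:
{"method": "apply_moves", "body": {
  "motion": [
    {"travel": [-0.008,0,0],"dr": [0,0,0],"claw": 5},
    {"travel": [-0.008,0,0],"dr": [0,0,0],"claw": 40},
    {"travel": [-0.008,0,0],"dr": [0,0,0],"claw": 40},
    {"travel": [-0.008,0,0],"dr": [0,0,0],"claw": 40},
    {"travel": [-0.008,0,0],"dr": [0,0,0],"claw": 40},
    {"travel": [0,0,-0.2],"dr": [0,0,0],"claw": 40},
    {"travel": [0,0,-0.5],"dr": [0,0,0],"claw": 40},
    {"travel": [0,0,-0.7],"dr": [0,0,0],"claw": 40}
  ]
}}

```text
time: 14.9
tool_pos: [0.6045, -0.1001, 0.2314]
orientation: [0.027, -3.141, -0.0]
contact_force: [0.7, -0.6, -0.4]
width: 0.0398
```

Call:
{"method": "apply_moves", "body": {
  "motion": [
    {"travel": [0,0,0],"dr": [0,0,0],"claw": 40},
    {"travel": [0,0,0],"dr": [0,0,0],"claw": 40},
    {"travel": [0,0,0],"dr": [0,0,0],"claw": 40}
  ]
}}

```text
time: 15.2
tool_pos: [0.6042, -0.1, 0.2287]
orientation: [0.027, -3.14, -0.001]
contact_force: [-0.1, 0.6, 0.2]
width: 0.0399
```

```bash
cat >> cams.py <<'E'
def edge(c,s):
    p=cloud(c,s);m=(np.abs(p[...,2]-.056)<.003)&(p[...,0]>.62)&(p[...,0]<.72);ks=p[m];E=[]
    for y in np.arange(-.16,.17,.01):
        k=ks[np.abs(ks[:,1]-y)<.003]
        if len(k)>20: E.append((y,k[:,0].min()))
    E=np.array(E);f=np.polyfit(E[:,0],E[:,1],1);f=np.polyfit(E[np.abs(np.polyval(f,E[:,0])-E[:,1])<.0015][:,0],E[np.abs(np.polyval(f,E[:,0])-E[:,1])<.0015][:,1],1)
    print('front edge x = %.4f %+.4f*y'%(f[1],f[0]));return f
def boxes(c,s,guess=((.598,.11),(.602,-.1005))):
    p=cloud(c,s)
    for a,b in guess:
        hot=(np.abs(p[...,2]-.09)<.005)&(np.hypot(p[...,0]-a,p[...,1]-b)<.06);k=p[hot][:,:2]
        if hot.sum()>50: print('board',cv2.minAreaRect(k.astype(np.float32)*1000))
E
python3 -c "
from cams import *
s=show();c=robot.camera('wrist');save(c['color'],'w9.png');cams(c,s);edge(c,s);boxes(c,s)"
```

```text
t 15.2 pos [ 0.6042 -0.1     0.2287] psi -3.1244 z [-1.7e-03  5.0e-04 -1.0e+00] F [-0.1  0.6  0.2] w 0.0399 q [-0.3   0.39  0.11  1.29  0.   -0.31]
cam 0 ctr [0.6775 0.1079] r 20.9 slot ([0.6774, 0.1121], np.float64(0.108), 'width', np.float64(0.0279), 'off', np.float64(0.0042))
cam 1 ctr [0.6789 0.0046] r 20.3 slot ([0.6787, 0.0066], np.float64(0.0), 'width', np.float64(0.0068), 'off', np.float64(0.0019))
cam 2 ctr [ 0.681  -0.0994] r 19.9 slot ([0.6807, -0.0994], np.float64(-0.02), 'width', np.float64(0.0071), 'off', np.float64(0.0001))
front edge x = 0.6502 -0.0204*y
board ((598.0249633789062, 109.98062133789062), (63.1094970703125, 14.20041561126709), 0.8897703289985657)
board ((601.6146240234375, -100.49002838134766), (63.46466064453125, 11.50132942199707), 1.2908016443252563)
```

View pics/w9.png

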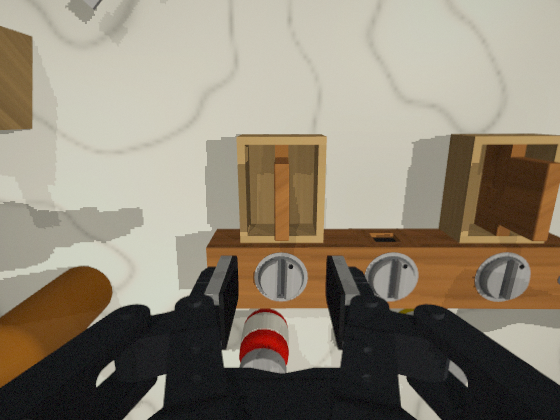

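Both boxes are flush (boards at (282,200) and (515,190)). Now the driver; moving to a view above the block.

```bash
python3 -c "
from h import *
s=show();go([.50,-.20,.36],np.pi)"
```

```text
t 15.25 pos [ 0.6039 -0.0999  0.2281] psi -3.1243 z [-2.9e-03  9.0e-04 -1.0e+00] F [ 0.3  0.  -0.6] w 0.0399 q [-0.3   0.4   0.11  1.29 -0.   -0.31]
GO travel [0.424, -0.393, -0.527] dr [0.001, -0.002, 0.012]
```

Call:
{"method": "apply_moves", "body": {
  "motion": [
    {"travel": [0.3,-0.3,-0.53],"dr": [0,0,0.012],"claw": 60},
    {"travel": [0.42,-0.4,-0.53],"dr": [0,0,0.012],"claw": 60},
    {"travel": [0.42,-0.7,-0.53],"dr": [0,0,0.012],"claw": 60},
    {"travel": [0.46,-1,-0.53],"dr": [0,0,0.012],"claw": 60},
    {"travel": [0.46,-1,-0.53],"dr": [0,0,0.012],"claw": 60},
    {"travel": [0.46,-1,-0.53],"dr": [0,0,0.012],"claw": 60},
    {"travel": [0.46,-1,-0.53],"dr": [0,0,0.012],"claw": 60},
    {"travel": [0.46,-1,-0.53],"dr": [0,0,0.012],"claw": 60}
  ]
}}

```text
time: 16.05
tool_pos: [0.4929, -0.3554, 0.3605]
orientation: [-0.009, -3.14, -0.002]
contact_force: [0.0, 0.7, -1.1]
width: 0.0598
```

```bash
python3 -c "
from h import *
s=show();c=robot.camera('wrist');save(c['color'],'w10.png')
p=cloud(c,s)
for z0,t,r in ((.17,.006,.05),(.07,.004,.08)):
  hot=(np.abs(p[...,2]-z0)<t)&(np.hypot(p[...,0]-.49,p[...,1]+.36)<r);k=p[hot][:,:2];print(z0,hot.sum(),cv2.minAreaRect(k.astype(np.float32)*1000),np.median(p[hot][:,2]))
"
```

```text
t 16.05 pos [ 0.4929 -0.3554  0.3605] psi 3.136 z [-0.0021  0.0012 -1.    ] F [ 0.   0.7 -1.1] w 0.0598 q [-0.76  0.39  0.42  1.61 -0.   -0.75]
0.17 826 ((501.93267822265625, -383.79302978515625), (28.27458381652832, 28.22422218322754), 10.577966690063477) 0.16946015089335784
0.07 3164 ((502.0693359375, -383.77392578125), (85.0835189819336, 85.22914123535156), 79.35257720947266) 0.06932185284304915
```

View pics/w10.png

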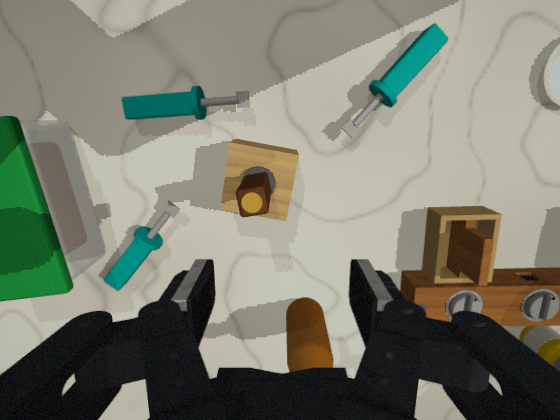

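Driver named: the dark-wood handle in the light-wood block at (255,190) fits. The turquoise ones at (165,103), (405,70) and (140,255) are look-alikes. One enlarged crop to confirm.

```bash
python3 -c "
from h import *
im=cv2.imread('pics/w10.png');cv2.imwrite('pics/w10c.png',cv2.resize(im[120:240,200:320],None,fx=4,fy=4,interpolation=cv2.INTER_CUBIC))
s=show();go([.502,-.3838,.23],.1846+np.pi)"
```

```text
t 16.1 pos [ 0.4934 -0.3534  0.3604] psi 3.1379 z [-0.0022  0.0024 -1.    ] F [-0.1 -0.2  0.3] w 0.0598 q [-0.75  0.39  0.42  1.61  0.   -0.75]
GO travel [-0.036, -0.123, 0.521] dr [0.002, -0.001, -0.126]
```

View pics/w10c.png

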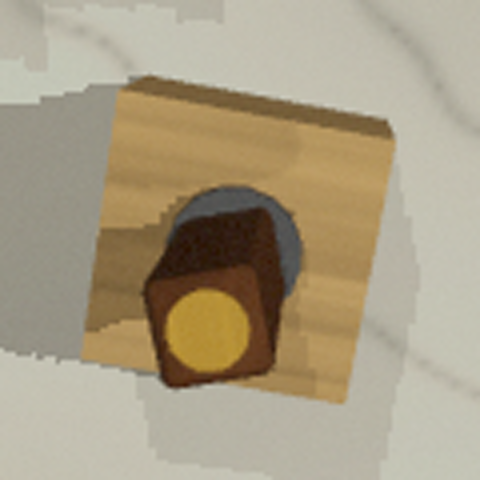

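The crop confirms it: brown handle, steel collar on the block.

Call:
{"method": "apply_moves", "body": {
  "motion": [
    {"travel": [-0.036,-0.12,0.2],"dr": [0,0,-0.126],"claw": 60},
    {"travel": [-0.036,-0.12,0.4],"dr": [0,0,-0.126],"claw": 60},
    {"travel": [-0.036,-0.12,0.52],"dr": [0,0,-0.126],"claw": 60},
    {"travel": [-0.036,-0.12,0.52],"dr": [0,0,-0.126],"claw": 60},
    {"travel": [-0.036,-0.12,0.52],"dr": [0,0,-0.126],"claw": 60},
    {"travel": [-0.036,-0.12,0.52],"dr": [0,0,-0.126],"claw": 60}
  ]
}}

```text
time: 16.7
tool_pos: [0.5044, -0.3822, 0.2353]
orientation: [-0.297, 3.125, -0.005]
contact_force: [0.9, -0.6, 0.8]
width: 0.0596
```

```bash
python3 -c "
from h import *
s=show();c=robot.camera('wrist')
p=cloud(c,s)
for z0,t,r in ((.17,.006,.05),(.07,.004,.08)):
  hot=(np.abs(p[...,2]-z0)<t)&(np.hypot(p[...,0]-.502,p[...,1]+.3838)<r);k=p[hot][:,:2];print(z0,hot.sum(),cv2.minAreaRect(k.astype(np.float32)*1000),np.median(p[hot][:,2]))
go([.502,-.3838,.14],.1846+np.pi)"
```

```text
t 16.7 pos [ 0.5044 -0.3822  0.2353] psi -2.9522 z [ 0.0029 -0.0027 -1.    ] F [ 0.9 -0.6  0.8] w 0.0596 q [-0.78  0.43  0.18  1.32  0.   -0.96]
0.17 2097 ((501.52423095703125, -383.7945556640625), (27.876977920532227, 27.907413482666016), 9.956775665283203) 0.1694641099878582
0.07 6165 ((502.09442138671875, -383.7128601074219), (85.25370788574219, 85.27494049072266), 79.53559112548828) 0.06930614039794597
GO travel [0.012, -0.001, 0.383] dr [-0.003, 0.002, 0.003]
```

Call:
{"method": "apply_moves", "body": {
  "motion": [
    {"travel": [0.008,-0.002,0.18],"dr": [0,0,0.004],"claw": 60},
    {"travel": [0.008,-0.002,0.3],"dr": [0,0,0.004],"claw": 60},
    {"travel": [0.008,-0.002,0.38],"dr": [0,0,0.004],"claw": 60},
    {"travel": [0.008,-0.002,0.38],"dr": [0,0,0.004],"claw": 60},
    {"travel": [0.008,-0.002,0.38],"dr": [0,0,0.004],"claw": 60}
  ]
}}

```text
time: 17.25
tool_pos: [0.5022, -0.3838, 0.1397]
orientation: [-0.286, 3.127, -0.004]
contact_force: [0.4, 0.1, 0.7]
width: 0.0599
```

```bash
python3 -c "
from h import *
s=show();go([.5018,-.3838,.14],.182+np.pi)"
```

```text
t 17.25 pos [ 0.5022 -0.3838  0.1397] psi -2.9592 z [ 0.002  -0.0021 -1.    ] F [0.4 0.1 0.7] w 0.0599 q [-0.78  0.47  0.    1.1  -0.   -0.96]
GO travel [0.001, 0.0, -0.001] dr [-0.002, 0.001, 0.0]
```

Call:
{"method": "apply_moves", "body": {
  "motion": [
    {"travel": [0,0,0],"dr": [0,0,0],"claw": 22},
    {"travel": [0,0,0],"dr": [0,0,0],"claw": 22},
    {"travel": [0,0,0],"dr": [0,0,0],"claw": 22},
    {"travel": [0,0,0],"dr": [0,0,0],"claw": 22},
    {"travel": [0,0,0],"dr": [0,0,0],"claw": 22},
    {"travel": [0,0,0],"dr": [0,0,0],"claw": 22}
  ],
  "newtons": 100
}}

```text
time: 17.85
tool_pos: [0.5022, -0.3839, 0.1399]
orientation: [-0.286, 3.126, -0.005]
contact_force: [0.1, 0.0, 6.0]
width: 0.0269
```

```bash
python3 -c "
from h import *
s=show()"
```

```text
t 17.85 pos [ 0.5022 -0.3839  0.1399] psi -2.9593 z [ 0.003  -0.0028 -1.    ] F [0.1 0.  6. ] w 0.0269 q [-0.78  0.47  0.    1.1   0.   -0.96]
```

Call:
{"method": "apply_moves", "body": {
  "motion": [
    {"travel": [0,0,-0.1],"dr": [0,0,0],"claw": 22},
    {"travel": [0,0,-0.3],"dr": [0,0,0],"claw": 22},
    {"travel": [0,0,-0.5],"dr": [0,0,0],"claw": 22},
    {"travel": [0,0,-0.7],"dr": [0,0,0],"claw": 22},
    {"travel": [0,0,-0.8],"dr": [0,0,0],"claw": 22},
    {"travel": [0,0,-0.8],"dr": [0,0,0],"claw": 22},
    {"travel": [0,0,-0.8],"dr": [0,0,0],"claw": 22}
  ]
}}

```text
time: 18.55
tool_pos: [0.5014, -0.3832, 0.3377]
orientation: [-0.286, 3.128, -0.001]
contact_force: [0.0, -0.0, -2.3]
width: 0.0268
```

```bash
python3 -c "
from h import *
s=show();c=robot.camera('wrist');save(c['color'],'w11.png')
c=robot.camera('scene');save(c['color'],'s11.png')
tip=s['tool_pos']+R.from_rotvec(s['orientation']).apply([0,0,.132]);print(tip,proj(c,tip))
x,y=proj(c,tip)[0].astype(int);im=c['color'][max(0,y-60):y+40,x-60:x+60];save(cv2.resize(im,None,fx=5,fy=5,interpolation=cv2.INTER_CUBIC),'s11c.png')"
```

```text
t 18.55 pos [ 0.5014 -0.3832  0.3377] psi -2.9594 z [ 7.e-04 -8.e-04 -1.e+00] F [ 0.  -0.  -2.3] w 0.0268 q [-0.78  0.43  0.43  1.57 -0.   -0.96]
[ 0.50146309 -0.3833299   0.20569214] [[156.30065519 245.64546187]]
```

View pics/w11.png

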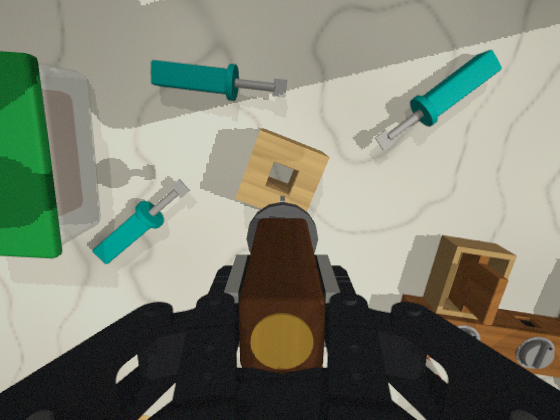

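View pics/s11c.png

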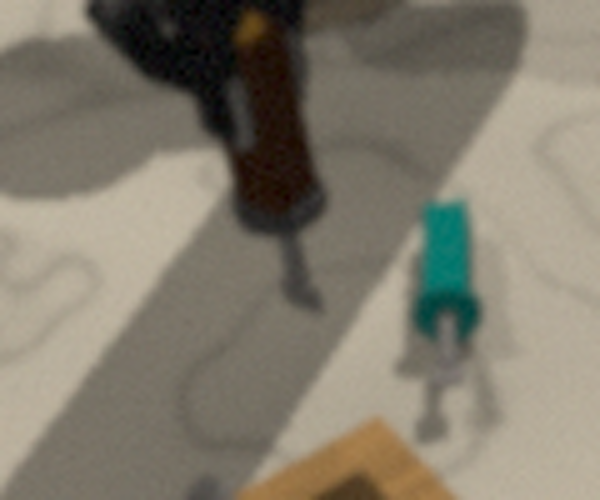

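```bash
python3 -c "
from h import *
s=robot.read_state();c=robot.camera('wrist')
T=np.linalg.inv(np.array(c['tool_from_camera']))
for P in ([.01,0,.132],[.01,.00175,.132],[.01,-.00175,.132],[.01,0,.116],[0,.01,.132]):
  q=T[:3,:3]@P+T[:3,3];u=q[:2]/q[2];u=u*(1+c['k1']*(u@u));print(P,u*339.3+[281.6,212.6])
im=c['color'][170:240,250:320];save(cv2.resize(im,None,fx=8,fy=8,interpolation=cv2.INTER_CUBIC),'w12.png')
"
```

```text
[0.01, 0, 0.132] [281.56470068 195.8125098 ]
[0.01, 0.00175, 0.132] [283.83696114 195.81427049]
[0.01, -0.00175, 0.132] [279.29242136 195.81072284]
[0.01, 0, 0.116] [281.57097939 200.78817528]
[0, 0.01, 0.132] [294.40330974 208.35796756]
```

View pics/w12.png

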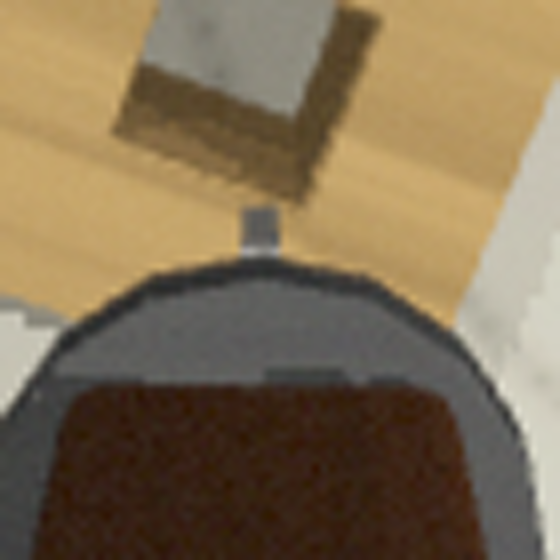

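The blade's edge shows at (282,196), narrow across tool y, so blade width lies along tool x and is held straight. Moving to cam 2.

```bash
python3 -c "
from h import *
s=show();go([.57,-.15,.34],np.pi-.02)"
```

```text
t 18.7 pos [ 0.5007 -0.3825  0.3353] psi -2.9594 z [-0.0027  0.0026 -1.    ] F [ 0.2 -0.1 -1.6] w 0.027 q [-0.78  0.43  0.42  1.57 -0.   -0.96]
GO travel [-0.441, 0.865, -0.017] dr [0.002, -0.002, 0.135]
```

Call:
{"method": "apply_moves", "body": {
  "motion": [
    {"travel": [-0.25,0.5,-0.02],"dr": [0,0,0.135],"claw": 22},
    {"travel": [-0.44,0.86,-0.02],"dr": [0,0,0.135],"claw": 22},
    {"travel": [-0.44,0.86,-0.02],"dr": [0,0,0.135],"claw": 22},
    {"travel": [-0.44,0.86,-0.02],"dr": [0,0,0.135],"claw": 22},
    {"travel": [-0.44,0.86,-0.02],"dr": [0,0,0.135],"claw": 22},
    {"travel": [-0.44,0.86,-0.02],"dr": [0,0,0.135],"claw": 22},
    {"travel": [-0.44,0.86,-0.02],"dr": [0,0,0.135],"claw": 22},
    {"travel": [-0.44,0.86,-0.02],"dr": [0,0,0.135],"claw": 22}
  ]
}}

```text
time: 19.5
tool_pos: [0.57, -0.1523, 0.3414]
orientation: [-0.033, -3.14, -0.0]
contact_force: [-0.4, -0.7, -1.8]
width: 0.027
```

```bash
python3 -c "
from cams import *
s=show();c=robot.camera('wrist');save(c['color'],'w13.png');cams(c,s);edge(c,s);boxes(c,s)
go([.681,-.0994,.25],np.pi-.02)"
```

```text
t 19.5 pos [ 0.57   -0.1523  0.3414] psi 3.1207 z [-1.8e-03  2.0e-04 -1.0e+00] F [-0.4 -0.7 -1.8] w 0.027 q [-0.4   0.34  0.31  1.54 -0.   -0.38]
cam 0 ctr [0.6779 0.1083] r 21.1 slot ([0.6781, 0.1127], np.float64(-0.016), 'width', np.float64(0.0258), 'off', np.float64(0.0044))
cam 1 ctr [0.6787 0.0049] r 20.5 slot ([0.6786, 0.0066], np.float64(0.003), 'width', np.float64(0.0067), 'off', np.float64(0.0017))
cam 2 ctr [ 0.6755 -0.0971] r 17.8 slot ([0.6647, -0.0954], np.float64(1.405), 'width', np.float64(0.0137), 'off', np.float64(0.0109))
front edge x = 0.6504 -0.0218*y
board ((597.9758911132812, 109.93360137939453), (63.585723876953125, 13.791398048400879), 0.9155579209327698)
board ((601.5531616210938, -100.66873931884766), (63.56692886352539, 11.515081405639648), 0.859091579914093)
GO travel [-0.44, 0.223, 0.366] dr [0.0, -0.001, -0.001]
```

View pics/w13.png

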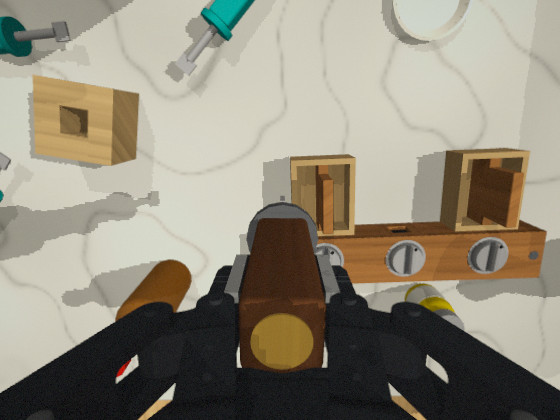

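Call:
{"method": "apply_moves", "body": {
  "motion": [
    {"travel": [-0.2,0.22,0.1],"dr": [0,0,0],"claw": 22},
    {"travel": [-0.4,0.22,0.2],"dr": [0,0,0],"claw": 22},
    {"travel": [-0.44,0.22,0.36],"dr": [0,0,0],"claw": 22},
    {"travel": [-0.44,0.22,0.36],"dr": [0,0,0],"claw": 22},
    {"travel": [-0.44,0.22,0.36],"dr": [0,0,0],"claw": 22},
    {"travel": [-0.44,0.22,0.36],"dr": [0,0,0],"claw": 22},
    {"travel": [-0.44,0.22,0.36],"dr": [0,0,0],"claw": 22}
  ]
}}

```text
time: 20.25
tool_pos: [0.6813, -0.1002, 0.2552]
orientation: [0.034, 3.138, -0.002]
contact_force: [-0.3, -0.4, -1.9]
width: 0.0269
```

```bash
python3 -c "
from h import *
s=show();go([.681,-.0998,.205],np.pi-.02)
c=robot.camera('wrist');save(c['color'],'w14.png')"
```

```text
t 20.25 pos [ 0.6813 -0.1002  0.2552] psi 3.1197 z [ 0.003  -0.0011 -1.    ] F [-0.3 -0.4 -1.9] w 0.0269 q [-0.26  0.55  0.41  1.43 -0.   -0.24]
GO travel [0.002, 0.002, 0.201] dr [-0.001, 0.002, -0.001]
```

View pics/w14.png

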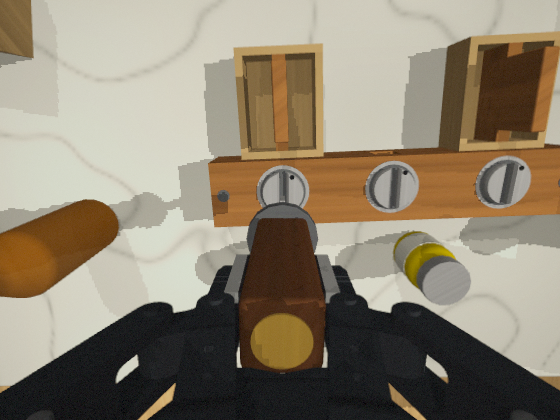

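Call:
{"method": "apply_moves", "body": {
  "motion": [
    {"travel": [0.002,0.002,0.1],"dr": [0,0,0],"claw": 22},
    {"travel": [0.002,0.002,0.19],"dr": [0,0,0],"claw": 22},
    {"travel": [0.002,0.002,0.19],"dr": [0,0,0],"claw": 22},
    {"travel": [0.002,0.002,0.19],"dr": [0,0,0],"claw": 22},
    {"travel": [0.002,0.002,0.19],"dr": [0,0,0],"claw": 22}
  ]
}}

```text
time: 20.8
tool_pos: [0.6818, -0.0988, 0.2075]
orientation: [0.032, 3.138, -0.001]
contact_force: [0.6, 0.5, -1.5]
width: 0.0267
```

```bash
python3 -c "
from h import *
s=show();go([.681,-.0998,.1895],np.pi-.02)
c=robot.camera('wrist');save(cv2.resize(c['color'][150:230,240:330],None,fx=8,fy=8,interpolation=cv2.INTER_CUBIC)[:600],'w15.png')"
```

```text
t 20.8 pos [ 0.6818 -0.0988  0.2075] psi 3.1211 z [ 0.0034 -0.001  -1.    ] F [ 0.6  0.5 -1.5] w 0.0267 q [-0.26  0.55  0.31  1.32 -0.   -0.24]
GO travel [0.003, -0.004, 0.072] dr [-0.001, 0.002, -0.0]
```

View pics/w15.png

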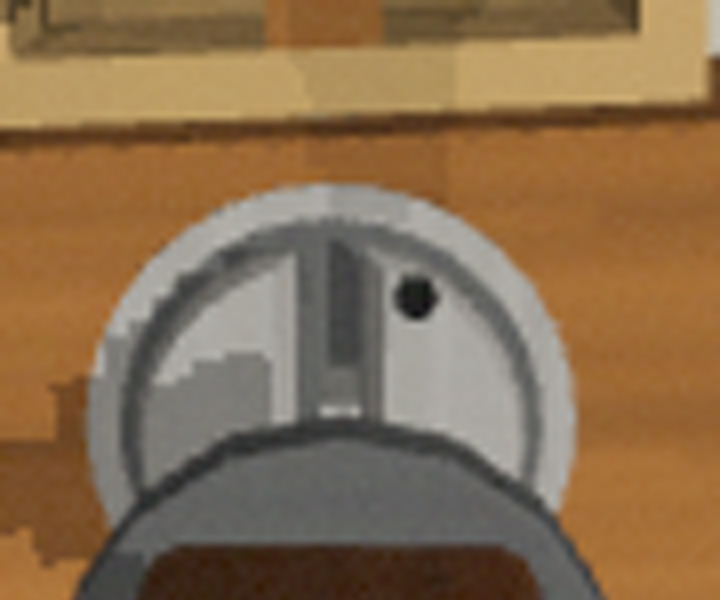

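The blade end at (340,370) in the crop sits within the slot (lip 300–385). Descending.

Call:
{"method": "apply_moves", "body": {
  "motion": [
    {"travel": [0.002,-0.001,0.03],"dr": [0,0,0],"claw": 22},
    {"travel": [0.002,-0.001,0.05],"dr": [0,0,0],"claw": 22},
    {"travel": [0.002,-0.001,0.06],"dr": [0,0,0],"claw": 22},
    {"travel": [0.002,-0.001,0.066],"dr": [0,0,0],"claw": 22},
    {"travel": [0.002,-0.001,0.066],"dr": [0,0,0],"claw": 22}
  ]
}}

```text
time: 21.35
tool_pos: [0.6803, -0.0985, 0.1893]
orientation: [0.032, 3.141, -0.0]
contact_force: [-1.2, 0.2, 3.7]
width: 0.027
```

```bash
python3 -c "
from h import *
s=show();print(s['moment'])"
```

```text
t 21.35 pos [ 0.6803 -0.0985  0.1893] psi 3.1214 z [ 2.e-04 -2.e-04 -1.e+00] F [-1.2  0.2  3.7] w 0.027 q [-0.26  0.56  0.27  1.28 -0.   -0.24]
[0.16945593 0.52268795 0.02255414]
```

The tip is on the slot floor (z≈0.057). Turning clockwise in stages.

Call:
{"method": "apply_moves", "body": {
  "motion": [
    {"travel": [0,0,-0.001],"dr": [0,0,0.07],"claw": 22},
    {"travel": [0,0,-0.001],"dr": [0,0,0.14],"claw": 22},
    {"travel": [0,0,-0.001],"dr": [0,0,0.21],"claw": 22},
    {"travel": [0,0,-0.001],"dr": [0,0,0.28],"claw": 22},
    {"travel": [0,0,-0.001],"dr": [0,0,0.35],"claw": 22},
    {"travel": [0,0,-0.001],"dr": [0,0,0.42],"claw": 22},
    {"travel": [0,0,-0.001],"dr": [0,0,0.49],"claw": 22},
    {"travel": [0,0,-0.001],"dr": [0,0,0.49],"claw": 22}
  ]
}}

```text
time: 22.15
tool_pos: [0.6805, -0.0987, 0.1893]
orientation: [1.159, 2.92, -0.0]
contact_force: [-0.3, 0.4, 3.3]
width: 0.0267
```

```bash
python3 -c "
from h import *
s=show();print(s['moment'])"
```

```text
t 22.15 pos [ 0.6805 -0.0987  0.1893] psi 2.3861 z [ 3.e-04 -3.e-04 -1.e+00] F [-0.3  0.4  3.3] w 0.0267 q [-0.26  0.56  0.27  1.28 -0.    0.49]
[0.04474488 0.45356189 0.04365402]
```

Call:
{"method": "apply_moves", "body": {
  "motion": [
    {"travel": [0,0,0],"dr": [0,0,0.08],"claw": 22},
    {"travel": [0,0,0],"dr": [0,0,0.16],"claw": 22},
    {"travel": [0,0,0],"dr": [0,0,0.24],"claw": 22},
    {"travel": [0,0,0],"dr": [0,0,0.32],"claw": 22},
    {"travel": [0,0,0],"dr": [0,0,0.4],"claw": 22},
    {"travel": [0,0,0],"dr": [0,0,0.48],"claw": 22},
    {"travel": [0,0,0],"dr": [0,0,0.55],"claw": 22},
    {"travel": [0,0,0],"dr": [0,0,0.55],"claw": 22}
  ]
}}

```text
time: 22.95
tool_pos: [0.6813, -0.098, 0.1893]
orientation: [2.229, 2.213, 0.003]
contact_force: [0.3, 1.8, 4.1]
width: 0.0267
```

```bash
python3 -c "
from h import *
s=show();print(s['moment'])"
```

```text
t 22.95 pos [ 0.6813 -0.098   0.1893] psi 1.564 z [ 0.0019  0.001  -1.    ] F [0.3 1.8 4.1] w 0.0267 q [-0.26  0.56  0.27  1.28  0.    1.32]
[ 0.71476528 -0.22237528  0.04278665]
```

Call:
{"method": "apply_moves", "body": {
  "motion": [
    {"travel": [0,0,0],"dr": [0,0,0.04],"claw": 22},
    {"travel": [0,0,0],"dr": [0,0,0.08],"claw": 22},
    {"travel": [0,0,0],"dr": [0,0,0.1],"claw": 22},
    {"travel": [0,0,0],"dr": [0,0,0.1],"claw": 22}
  ]
}}

```text
time: 23.35
tool_pos: [0.6814, -0.0981, 0.1893]
orientation: [2.388, 2.041, 0.003]
contact_force: [1.8, 3.1, 3.3]
width: 0.0273
```

```bash
python3 -c "
from h import *
s=show();print(s['moment'])"
```

```text
t 23.35 pos [ 0.6814 -0.0981  0.1893] psi 1.4144 z [ 2.2e-03  8.0e-04 -1.0e+00] F [1.8 3.1 3.3] w 0.0273 q [-0.26  0.56  0.27  1.28  0.    1.47]
[ 1.08084658 -0.73943808  0.14339481]
```

Call:
{"method": "apply_moves", "body": {
  "motion": [
    {"travel": [0,0,0],"dr": [0,0,0.04],"claw": 22},
    {"travel": [0,0,0],"dr": [0,0,0.06],"claw": 22},
    {"travel": [0,0,0],"dr": [0,0,0.06],"claw": 22}
  ]
}}

```text
time: 23.65
tool_pos: [0.6814, -0.0982, 0.1893]
orientation: [2.478, 1.93, 0.003]
contact_force: [3.4, 5.3, 3.8]
width: 0.0269
```

```bash
python3 -c "
from h import *
s=show();print(s['moment'])"
```

```text
t 23.65 pos [ 0.6814 -0.0982  0.1893] psi 1.3233 z [ 2.2e-03  7.0e-04 -1.0e+00] F [3.4 5.3 3.8] w 0.0269 q [-0.26  0.56  0.27  1.28  0.    1.56]
[ 1.32734771 -1.04749982  0.22218971]
```

Torque keeps rising, which means the stop. Relax a little and lift out.

Call:
{"method": "apply_moves", "body": {
  "motion": [
    {"travel": [0,0,0],"dr": [0,0,-0.05],"claw": 22},
    {"travel": [0,0,0],"dr": [0,0,-0.12],"claw": 22},
    {"travel": [0,0,0],"dr": [0,0,-0.12],"claw": 22},
    {"travel": [0,0,-0.04],"dr": [0,0,-0.12],"claw": 22},
    {"travel": [0,0,-0.12],"dr": [0,0,-0.12],"claw": 22},
    {"travel": [0,0,-0.25],"dr": [0,0,-0.12],"claw": 22},
    {"travel": [0,0,-0.4],"dr": [0,0,-0.12],"claw": 22},
    {"travel": [0,0,-0.5],"dr": [0,0,-0.12],"claw": 22}
  ]
}}

```text
time: 24.45
tool_pos: [0.6794, -0.0994, 0.3157]
orientation: [-2.299, -2.141, 0.004]
contact_force: [1.0, -0.7, -0.8]
width: 0.0272
```

```bash
python3 -c "
from h import *
s=show();go([.60,-.02,.30],np.pi-.03)"
```

```text
t 24.45 pos [ 0.6794 -0.0994  0.3157] psi 1.4993 z [-0.0017 -0.0015 -1.    ] F [ 1.  -0.7 -0.8] w 0.0272 q [-0.26  0.56  0.58  1.59 -0.    1.38]
GO travel [0.294, -0.34, 0.063] dr [-0.002, 0.0, -1.075]
```

Call:
{"method": "apply_moves", "body": {
  "motion": [
    {"travel": [0.29,-0.34,0],"dr": [0,0,-1],"claw": 22},
    {"travel": [0.29,-0.34,0],"dr": [0,0,-1],"claw": 22},
    {"travel": [0.29,-0.34,0],"dr": [0,0,-1],"claw": 22},
    {"travel": [0.29,-0.34,0],"dr": [0,0,-1],"claw": 22},
    {"travel": [0.29,-0.34,0],"dr": [0,0,-1],"claw": 22},
    {"travel": [0.29,-0.34,0],"dr": [0,0,-1],"claw": 22},
    {"travel": [0.29,-0.34,0],"dr": [0,0,-1],"claw": 22},
    {"travel": [0.29,-0.34,0],"dr": [0,0,-1],"claw": 22}
  ]
}}

```text
time: 25.25
tool_pos: [0.5994, -0.0211, 0.3129]
orientation: [-0.679, -3.064, 0.003]
contact_force: [0.1, -0.7, -1.4]
width: 0.0266
```

```bash
python3 -c "
from h import *
s=show();go([.59,.11,.32],np.pi-.03)"
```

```text
t 25.25 pos [ 0.5994 -0.0211  0.3129] psi 2.7056 z [-0.0041 -0.0013 -1.    ] F [ 0.1 -0.7 -1.4] w 0.0266 q [-0.17  0.36  0.27  1.48 -0.    0.27]
GO travel [0.256, 0.459, -0.029] dr [-0.001, -0.003, -0.271]
```

Call:
{"method": "apply_moves", "body": {
  "motion": [
    {"travel": [0.26,0.46,-0.03],"dr": [0,0,-0.27],"claw": 22},
    {"travel": [0.26,0.46,-0.03],"dr": [0,0,-0.27],"claw": 22},
    {"travel": [0.26,0.46,-0.03],"dr": [0,0,-0.27],"claw": 22},
    {"travel": [0.26,0.46,-0.03],"dr": [0,0,-0.27],"claw": 22},
    {"travel": [0.26,0.46,-0.03],"dr": [0,0,-0.27],"claw": 22},
    {"travel": [0.26,0.46,-0.03],"dr": [0,0,-0.27],"claw": 22}
  ]
}}

```text
time: 25.85
tool_pos: [0.5906, 0.1101, 0.3207]
orientation: [-0.059, -3.139, 0.002]
contact_force: [0.2, -0.1, -2.1]
width: 0.0269
```

```bash
python3 -c "
from cams import *
s=show();c=robot.camera('wrist');save(c['color'],'w16.png');cams(c,s);edge(c,s);boxes(c,s)
save(cv2.resize(c['color'][170:240,250:320],None,fx=8,fy=8,interpolation=cv2.INTER_CUBIC),'w16c.png')"
```

```text
t 25.85 pos [0.5906 0.1101 0.3207] psi 3.1039 z [-0.0018 -0.0013 -1.    ] F [ 0.2 -0.1 -2.1] w 0.0269 q [ 0.05  0.36  0.29  1.5  -0.    0.09]
cam 1 ctr [0.6793 0.0067] r 20.0 slot ([0.6793, 0.0047], np.float64(-0.008), 'width', np.float64(0.0067), 'off', np.float64(-0.002))
cam 2 ctr [ 0.6814 -0.0978] r 20.0 slot ([0.6838, -0.0974], np.float64(-1.499), 'width', np.float64(0.0187), 'off', np.float64(0.0025))
front edge x = 0.6505 -0.0186*y
board ((588.33056640625, 110.06918334960938), (44.33190155029297, 11.979965209960938), 1.1222336292266846)
board ((602.4033203125, -98.79389190673828), (63.65134811401367, 13.03145980834961), 2.229414701461792)
```

View pics/w16.png

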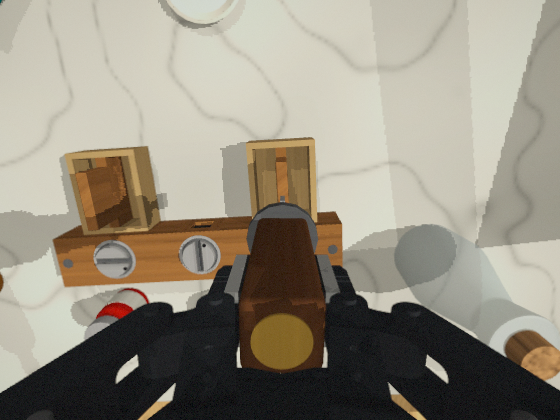

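View pics/w16c.png

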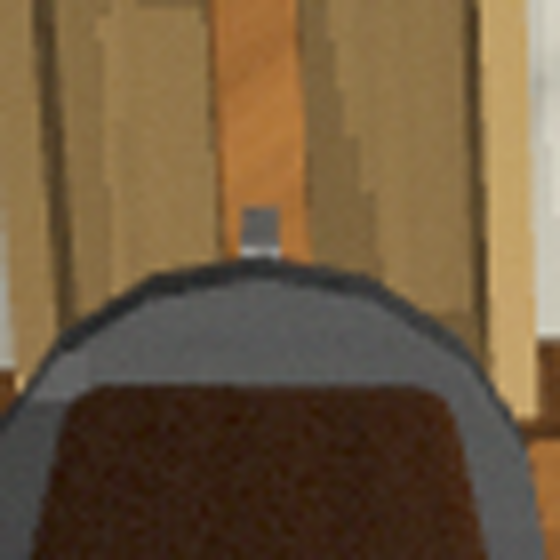

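Cam 2 is shut (slot crosswise at (113,260)), and the driver is still straight in the grip. On to cam 0.

```bash
python3 -c "
from h import *
go([.6778,.1106,.25],np.pi-.032)"
```

```text
GO travel [-0.348, 0.016, 0.283] dr [-0.001, -0.001, -0.004]
```

Call:
{"method": "apply_moves", "body": {
  "motion": [
    {"travel": [-0.2,0.01,0.05],"dr": [0,0,-0.003],"claw": 22},
    {"travel": [-0.35,0.016,0.15],"dr": [0,0,-0.003],"claw": 22},
    {"travel": [-0.35,0.016,0.28],"dr": [0,0,-0.003],"claw": 22},
    {"travel": [-0.35,0.016,0.28],"dr": [0,0,-0.003],"claw": 22},
    {"travel": [-0.35,0.016,0.28],"dr": [0,0,-0.003],"claw": 22},
    {"travel": [-0.35,0.016,0.28],"dr": [0,0,-0.003],"claw": 22}
  ]
}}

```text
time: 26.5
tool_pos: [0.679, 0.1116, 0.2542]
orientation: [0.05, 3.138, -0.0]
contact_force: [0.2, 0.1, -1.4]
width: 0.0269
```

```bash
python3 -c "
from h import *
s=show();go([.6778,.1106,.206],np.pi-.032)"
```

```text
t 26.5 pos [0.679  0.1116 0.2542] psi 3.1097 z [ 3.6e-03 -1.0e-04 -1.0e+00] F [ 0.2  0.1 -1.4] w 0.0269 q [ 0.05  0.54  0.41  1.43 -0.    0.08]
GO travel [0.005, -0.004, 0.193] dr [0.0, 0.002, 0.0]
```

Call:
{"method": "apply_moves", "body": {
  "motion": [
    {"travel": [0.004,-0.004,0.1],"dr": [0,0,0],"claw": 22},
    {"travel": [0.004,-0.004,0.185],"dr": [0,0,0],"claw": 22},
    {"travel": [0.004,-0.004,0.185],"dr": [0,0,0],"claw": 22},
    {"travel": [0.004,-0.004,0.185],"dr": [0,0,0],"claw": 22},
    {"travel": [0.004,-0.004,0.185],"dr": [0,0,0],"claw": 22}
  ]
}}

```text
time: 27.0
tool_pos: [0.6785, 0.1113, 0.2081]
orientation: [0.048, 3.137, 0.0]
contact_force: [-0.6, 0.5, -1.1]
width: 0.027
```

```bash
python3 -c "
from h import *
s=show();go([.6778,.1106,.1895],np.pi-.032)
c=robot.camera('wrist');save(cv2.resize(c['color'][150:230,240:330],None,fx=8,fy=8,interpolation=cv2.INTER_CUBIC)[:600],'w17.png')"
```

```text
t 27.0 pos [0.6785 0.1113 0.2081] psi 3.1108 z [ 4.3e-03  1.0e-04 -1.0e+00] F [-0.6  0.5 -1.1] w 0.027 q [ 0.05  0.55  0.3   1.32 -0.    0.08]
GO travel [0.003, -0.003, 0.074] dr [0.0, 0.003, 0.001]
```

View pics/w17.png

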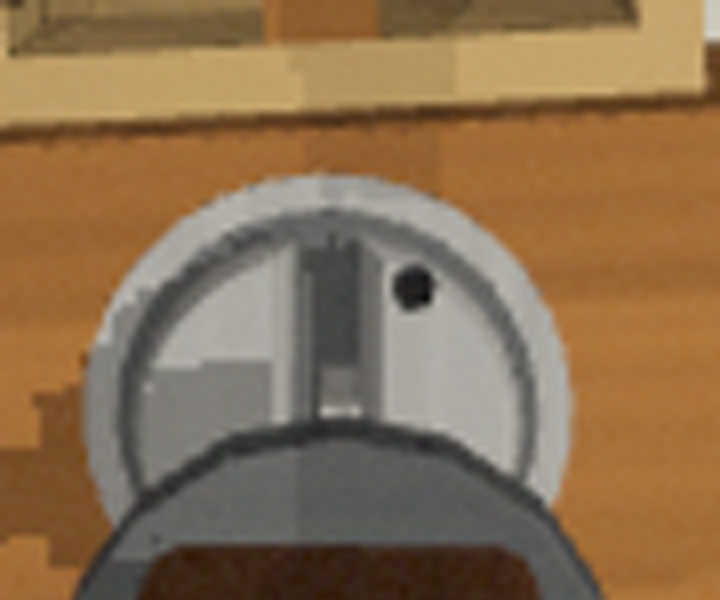

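The blade end (340,385) is within the slot (lip 297–385). Descending.

Call:
{"method": "apply_moves", "body": {
  "motion": [
    {"travel": [0.003,0,0.03],"dr": [0,0,0],"claw": 22},
    {"travel": [0.003,0,0.05],"dr": [0,0,0],"claw": 22},
    {"travel": [0.003,0,0.062],"dr": [0,0,0],"claw": 22},
    {"travel": [0.003,0,0.068],"dr": [0,0,0],"claw": 22},
    {"travel": [0.003,0,0.068],"dr": [0,0,0],"claw": 22}
  ]
}}

```text
time: 27.55
tool_pos: [0.6766, 0.1113, 0.1892]
orientation: [0.048, 3.14, -0.0]
contact_force: [-2.6, 0.7, 6.1]
width: 0.027
```

```bash
python3 -c "
from h import *
s=show();print(s['moment'])"
```

```text
t 27.55 pos [0.6766 0.1113 0.1892] psi 3.1109 z [ 8.e-04 -1.e-04 -1.e+00] F [-2.6  0.7  6.1] w 0.027 q [ 0.05  0.55  0.26  1.28 -0.    0.08]
[-0.03171337  0.67763927  0.00236933]
```

In the slot. Turning.

Call:
{"method": "apply_moves", "body": {
  "motion": [
    {"travel": [0,0,-0.001],"dr": [0,0,0.07],"claw": 22},
    {"travel": [0,0,-0.001],"dr": [0,0,0.14],"claw": 22},
    {"travel": [0,0,-0.001],"dr": [0,0,0.21],"claw": 22},
    {"travel": [0,0,-0.001],"dr": [0,0,0.28],"claw": 22},
    {"travel": [0,0,-0.001],"dr": [0,0,0.35],"claw": 22},
    {"travel": [0,0,-0.001],"dr": [0,0,0.42],"claw": 22},
    {"travel": [0,0,-0.001],"dr": [0,0,0.49],"claw": 22},
    {"travel": [0,0,-0.001],"dr": [0,0,0.49],"claw": 22}
  ]
}}

```text
time: 28.35
tool_pos: [0.6768, 0.1112, 0.1893]
orientation: [1.174, 2.913, 0.0]
contact_force: [-1.7, -1.0, 5.5]
width: 0.0268
```

```bash
python3 -c "
from h import *
s=show();print(s['moment'])"
```

```text
t 28.35 pos [0.6768 0.1112 0.1893] psi 2.3754 z [ 1.e-03 -3.e-04 -1.e+00] F [-1.7 -1.   5.5] w 0.0268 q [ 0.05  0.55  0.26  1.28 -0.    0.81]
[-0.19660962  0.56582251  0.03741711]
```

Call:
{"method": "apply_moves", "body": {
  "motion": [
    {"travel": [0,0,0],"dr": [0,0,0.08],"claw": 22},
    {"travel": [0,0,0],"dr": [0,0,0.16],"claw": 22},
    {"travel": [0,0,0],"dr": [0,0,0.24],"claw": 22},
    {"travel": [0,0,0],"dr": [0,0,0.32],"claw": 22},
    {"travel": [0,0,0],"dr": [0,0,0.4],"claw": 22},
    {"travel": [0,0,0],"dr": [0,0,0.48],"claw": 22},
    {"travel": [0,0,0],"dr": [0,0,0.55],"claw": 22},
    {"travel": [0,0,0],"dr": [0,0,0.55],"claw": 22}
  ]
}}

```text
time: 29.15
tool_pos: [0.6775, 0.1118, 0.1893]
orientation: [2.241, 2.201, 0.004]
contact_force: [-0.5, 1.3, 5.0]
width: 0.027
```

```bash
python3 -c "
from h import *
s=show();print(s['moment'])"
```

```text
t 29.15 pos [0.6775 0.1118 0.1893] psi 1.5528 z [ 0.0023  0.001  -1.    ] F [-0.5  1.3  5. ] w 0.027 q [0.05 0.55 0.26 1.28 0.   1.64]
[ 0.46493014  0.01847583 -0.0361809 ]
```

Call:
{"method": "apply_moves", "body": {
  "motion": [
    {"travel": [0,0,0],"dr": [0,0,0.04],"claw": 22},
    {"travel": [0,0,0],"dr": [0,0,0.08],"claw": 22},
    {"travel": [0,0,0],"dr": [0,0,0.12],"claw": 22},
    {"travel": [0,0,0],"dr": [0,0,0.14],"claw": 22},
    {"travel": [0,0,0],"dr": [0,0,0.14],"claw": 22}
  ]
}}

```text
time: 29.65
tool_pos: [0.6777, 0.1119, 0.1893]
orientation: [2.457, 1.956, 0.004]
contact_force: [0.7, 1.3, 4.8]
width: 0.0271
```

```bash
python3 -c "
from h import *
s=show();print(s['moment'])"
```

```text
t 29.65 pos [0.6777 0.1119 0.1893] psi 1.345 z [ 0.0027  0.0011 -1.    ] F [0.7 1.3 4.8] w 0.0271 q [0.05 0.55 0.26 1.28 0.   1.84]
[ 0.55937019 -0.14855508  0.10099246]
```

Call:
{"method": "apply_moves", "body": {
  "motion": [
    {"travel": [0,0,0],"dr": [0,0,0.04],"claw": 22},
    {"travel": [0,0,0],"dr": [0,0,0.06],"claw": 22},
    {"travel": [0,0,0],"dr": [0,0,0.06],"claw": 22},
    {"travel": [0,0,0],"dr": [0,0,-0.03],"claw": 22},
    {"travel": [0,0,0],"dr": [0,0,-0.1],"claw": 22},
    {"travel": [0,0,0],"dr": [0,0,-0.1],"claw": 22}
  ]
}}

```text
time: 30.25
tool_pos: [0.6776, 0.1113, 0.1893]
orientation: [2.3, 2.137, 0.003]
contact_force: [0.1, -0.2, 5.1]
width: 0.0271
```

Call:
{"method": "apply_moves", "body": {
  "motion": [
    {"travel": [0,0,-0.05],"dr": [0,0,0],"claw": 22},
    {"travel": [0,0,-0.12],"dr": [0,0,0],"claw": 22},
    {"travel": [0,0,-0.25],"dr": [0,0,0],"claw": 22},
    {"travel": [0,0,-0.4],"dr": [0,0,0],"claw": 22},
    {"travel": [0,0,-0.55],"dr": [0,0,0],"claw": 22},
    {"travel": [0,0,-0.6],"dr": [0,0,0],"claw": 22},
    {"travel": [0,0,-0.6],"dr": [0,0,0],"claw": 22}
  ]
}}

```text
time: 30.95
tool_pos: [0.6775, 0.1112, 0.3412]
orientation: [2.304, 2.131, 0.005]
contact_force: [0.0, 0.6, -1.8]
width: 0.0271
```

```bash
python3 -c "
from h import *
s=show();go([.57,0,.34],np.pi)"
```

```text
t 30.95 pos [0.6775 0.1112 0.3412] psi 1.4928 z [ 4.4e-03 -1.0e-04 -1.0e+00] F [ 0.   0.6 -1.8] w 0.0271 q [ 0.05  0.56  0.65  1.65 -0.    1.69]
GO travel [-0.477, -0.394, 0.003] dr [0.002, 0.002, -1.099]
```

Call:
{"method": "apply_moves", "body": {
  "motion": [
    {"travel": [-0.48,-0.39,0],"dr": [0,0,-1],"claw": 22},
    {"travel": [-0.48,-0.39,0],"dr": [0,0,-1],"claw": 22},
    {"travel": [-0.48,-0.39,0],"dr": [0,0,-1],"claw": 22},
    {"travel": [-0.48,-0.39,0],"dr": [0,0,-1],"claw": 22},
    {"travel": [-0.48,-0.39,0],"dr": [0,0,-1],"claw": 22},
    {"travel": [-0.48,-0.39,0],"dr": [0,0,-1],"claw": 22},
    {"travel": [-0.48,-0.39,0],"dr": [0,0,-1],"claw": 22},
    {"travel": [-0.48,-0.39,0],"dr": [0,0,-1],"claw": 22}
  ]
}}

```text
time: 31.75
tool_pos: [0.5691, -0.0006, 0.3364]
orientation: [-0.69, -3.061, 0.001]
contact_force: [-0.0, 0.4, -2.0]
width: 0.0268
```

```bash
python3 -c "
from h import *
s=show();go([.55,0,.34],np.pi)"
```

```text
t 31.75 pos [ 0.5691 -0.0006  0.3364] psi 2.6983 z [-3.4e-03  3.0e-04 -1.0e+00] F [-0.   0.4 -2. ] w 0.0268 q [-0.14  0.3   0.23  1.51 -0.    0.3 ]
GO travel [0.07, -0.03, -0.014] dr [-0.0, -0.002, -0.296]
```

Call:
{"method": "apply_moves", "body": {
  "motion": [
    {"travel": [0.1,-0.04,-0.02],"dr": [0,0,-0.3],"claw": 22},
    {"travel": [0.1,-0.04,-0.02],"dr": [0,0,-0.3],"claw": 22},
    {"travel": [0.1,-0.04,-0.02],"dr": [0,0,-0.3],"claw": 22},
    {"travel": [0.1,-0.04,-0.02],"dr": [0,0,-0.3],"claw": 22},
    {"travel": [0.1,-0.04,-0.02],"dr": [0,0,-0.3],"claw": 22}
  ]
}}

```text
time: 32.25
tool_pos: [0.5426, 0.0014, 0.342]
orientation: [-0.006, -3.139, -0.0]
contact_force: [-0.3, -0.7, -2.2]
width: 0.0273
```

```bash
python3 -c "
from cams import *
s=show();c=robot.camera('wrist');save(c['color'],'w18.png');cams(c,s);edge(c,s);boxes(c,s)
go([.5021,-.3838,.34],np.pi+.182)
save(robot.camera('top')['color'],'t18.png')"
```

```text
t 32.25 pos [0.5426 0.0014 0.342 ] psi 3.138 z [-2.2e-03  1.0e-04 -1.0e+00] F [-0.3 -0.7 -2.2] w 0.0273 q [-0.15  0.24  0.18  1.5  -0.   -0.14]
cam 0 ctr [0.6769 0.1101] r 20.5 slot ([0.6803, 0.1093], np.float64(1.529), 'width', np.float64(0.006), 'off', np.float64(-0.0035))
cam 2 ctr [ 0.6805 -0.0994] r 19.9 slot ([0.6843, -0.1031], np.float64(-1.54), 'width', np.float64(0.0231), 'off', np.float64(0.0037))
front edge x = 0.6503 -0.0210*y
board ((597.5947265625, 110.01077270507812), (62.8734016418457, 12.382173538208008), 1.4579741954803467)
board ((602.02685546875, -99.2871322631836), (63.72908020019531, 12.280677795410156), 1.5545556545257568)
GO travel [0.158, -1.541, 0.009] dr [0.0, -0.001, -0.124]
```

View pics/w18.png

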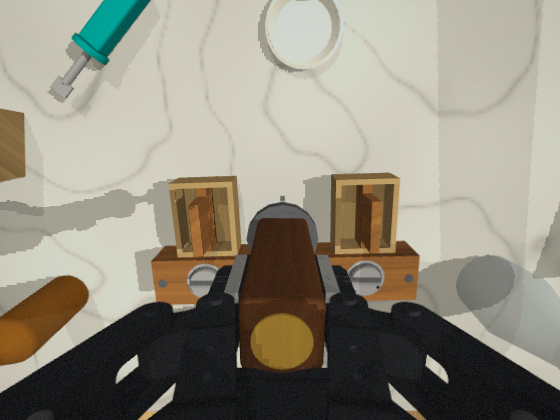

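Both cams are crosswise (slots at (205,280) and (366,278)) and both boxes are flush and square. Taking the driver back to the block.

Call:
{"method": "apply_moves", "body": {
  "motion": [
    {"travel": [0.1,-1,0],"dr": [0,0,-0.08],"claw": 22},
    {"travel": [0.1,-1,0],"dr": [0,0,-0.08],"claw": 22},
    {"travel": [0.1,-1,0],"dr": [0,0,-0.08],"claw": 22},
    {"travel": [0.1,-1,0],"dr": [0,0,-0.08],"claw": 22},
    {"travel": [0.1,-1,0],"dr": [0,0,-0.08],"claw": 22},
    {"travel": [0.1,-1,0],"dr": [0,0,-0.08],"claw": 22}
  ]
}}

```text
time: 32.95
tool_pos: [0.5171, -0.2545, 0.3418]
orientation: [0.174, -3.135, 0.002]
contact_force: [0.1, 1.0, -1.5]
width: 0.0269
```

```bash
python3 -c "
from h import *
s=show();go([.5021,-.3838,.335],np.pi+.182)"
```

```text
t 32.95 pos [ 0.5171 -0.2545  0.3418] psi -3.031 z [-0.0013 -0.0015 -1.    ] F [ 0.1  1.  -1.5] w 0.0269 q [-0.6   0.31  0.27  1.53 -0.   -0.71]
GO travel [0.117, -0.507, 0.028] dr [-0.001, -0.001, -0.048]
```

Call:
{"method": "apply_moves", "body": {
  "motion": [
    {"travel": [0.116,-0.505,0.028],"dr": [0,0,-0.048],"claw": 22},
    {"travel": [0.116,-0.505,0.028],"dr": [0,0,-0.048],"claw": 22},
    {"travel": [0.116,-0.505,0.028],"dr": [0,0,-0.048],"claw": 22},
    {"travel": [0.116,-0.505,0.028],"dr": [0,0,-0.048],"claw": 22},
    {"travel": [0.116,-0.505,0.028],"dr": [0,0,-0.048],"claw": 22},
    {"travel": [0.116,-0.505,0.028],"dr": [0,0,-0.048],"claw": 22},
    {"travel": [0.116,-0.505,0.028],"dr": [0,0,-0.048],"claw": 22}
  ]
}}

```text
time: 33.65
tool_pos: [0.5046, -0.376, 0.3368]
orientation: [-0.302, 3.127, -0.0]
contact_force: [-0.2, -0.0, -0.9]
width: 0.0273
```

```bash
python3 -c "
from h import *
s=show();go([.5021,-.3838,.225],np.pi+.182)
c=robot.camera('wrist');save(cv2.resize(c['color'][130:260,200:350],None,fx=4,fy=4),'w19.png')"
```

```text
t 33.65 pos [ 0.5046 -0.376   0.3368] psi -2.9489 z [ 4.e-04 -2.e-04 -1.e+00] F [-0.2 -0.  -0.9] w 0.0273 q [-0.77  0.43  0.42  1.56  0.   -0.96]
GO travel [0.016, -0.029, 0.447] dr [-0.0, 0.0, 0.007]
```

View pics/w19.png

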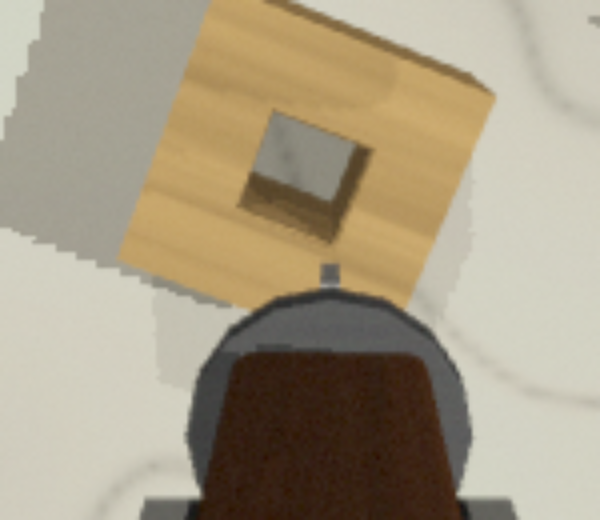

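Call:
{"method": "apply_moves", "body": {
  "motion": [
    {"travel": [0.008,-0.015,0.1],"dr": [0,0,0.004],"claw": 22},
    {"travel": [0.008,-0.015,0.25],"dr": [0,0,0.004],"claw": 22},
    {"travel": [0.008,-0.015,0.4],"dr": [0,0,0.004],"claw": 22},
    {"travel": [0.008,-0.015,0.42],"dr": [0,0,0.004],"claw": 22},
    {"travel": [0.008,-0.015,0.42],"dr": [0,0,0.004],"claw": 22},
    {"travel": [0.008,-0.015,0.42],"dr": [0,0,0.004],"claw": 22}
  ]
}}

```text
time: 34.3
tool_pos: [0.5039, -0.3819, 0.2338]
orientation: [-0.291, 3.126, -0.004]
contact_force: [0.2, -0.4, -1.7]
width: 0.0271
```

```bash
python3 -c "
from h import *
s=show();go([.5021,-.3838,.225],np.pi+.182)"
```

```text
t 34.3 pos [ 0.5039 -0.3819  0.2338] psi -2.9558 z [ 0.0025 -0.0025 -1.    ] F [ 0.2 -0.4 -1.7] w 0.0271 q [-0.78  0.43  0.17  1.31 -0.   -0.96]
GO travel [0.009, -0.006, 0.035] dr [-0.002, 0.001, 0.003]
```

Call:
{"method": "apply_moves", "body": {
  "motion": [
    {"travel": [0.006,-0.006,0.03],"dr": [0,0,0.003],"claw": 22},
    {"travel": [0.006,-0.006,0.03],"dr": [0,0,0.003],"claw": 22},
    {"travel": [0.006,-0.006,0.03],"dr": [0,0,0.003],"claw": 22},
    {"travel": [0.006,-0.006,0.03],"dr": [0,0,0.003],"claw": 22}
  ]
}}

```text
time: 34.7
tool_pos: [0.5018, -0.3835, 0.2243]
orientation: [-0.283, 3.128, -0.001]
contact_force: [-0.2, -0.4, -1.7]
width: 0.0268
```

```bash
python3 -c "
from h import *
s=show();go([.5021,-.3838,.141],np.pi+.182)
c=robot.camera('wrist');save(cv2.resize(c['color'][130:260,200:350],None,fx=4,fy=4),'w20.png')"
```

```text
t 34.7 pos [ 0.5018 -0.3835  0.2243] psi -2.9611 z [ 5.e-04 -6.e-04 -1.e+00] F [-0.2 -0.4 -1.7] w 0.0268 q [-0.78  0.43  0.16  1.29 -0.   -0.96]
GO travel [-0.001, -0.001, 0.333] dr [-0.0, 0.0, -0.001]
```

View pics/w20.png

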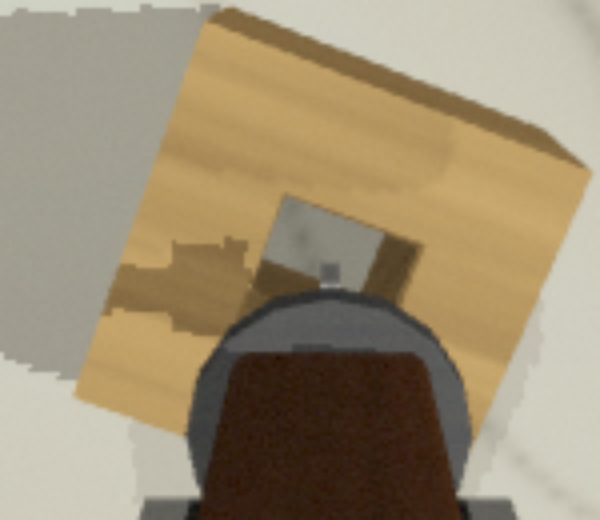

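The tip at (330,270) is over the hole. Lowering until the collar rests.

Call:
{"method": "apply_moves", "body": {
  "motion": [
    {"travel": [0,0,0.08],"dr": [0,0,0],"claw": 22},
    {"travel": [0,0,0.16],"dr": [0,0,0],"claw": 22},
    {"travel": [0,0,0.24],"dr": [0,0,0],"claw": 22},
    {"travel": [0,0,0.3],"dr": [0,0,0],"claw": 22},
    {"travel": [0,0,0.33],"dr": [0,0,0],"claw": 22},
    {"travel": [0,0,0.333],"dr": [0,0,0],"claw": 22},
    {"travel": [0,0,0.333],"dr": [0,0,0],"claw": 22}
  ]
}}

```text
time: 35.45
tool_pos: [0.5019, -0.3834, 0.1409]
orientation: [-0.283, 3.128, -0.001]
contact_force: [-0.6, 0.1, -1.6]
width: 0.027
```

```bash
python3 -c "
from h import *
s=show()"
```

```text
t 35.45 pos [ 0.5019 -0.3834  0.1409] psi -2.9609 z [ 4.e-04 -5.e-04 -1.e+00] F [-0.6  0.1 -1.6] w 0.027 q [-0.78  0.47  0.01  1.11 -0.   -0.96]
```

Call:
{"method": "apply_moves", "body": {
  "motion": [
    {"travel": [0,0,0.004],"dr": [0,0,0],"claw": 22},
    {"travel": [0,0,0.005],"dr": [0,0,0],"claw": 22},
    {"travel": [0,0,0.005],"dr": [0,0,0],"claw": 22},
    {"travel": [0,0,0.005],"dr": [0,0,0],"claw": 50},
    {"travel": [0,0,0.005],"dr": [0,0,0],"claw": 55},
    {"travel": [0,0,0.005],"dr": [0,0,0],"claw": 55},
    {"travel": [0,0,0.005],"dr": [0,0,0],"claw": 55},
    {"travel": [0,0,0.005],"dr": [0,0,0],"claw": 55}
  ]
}}

```text
time: 36.25
tool_pos: [0.5017, -0.3832, 0.1393]
orientation: [0.283, -3.129, 0.0]
contact_force: [-0.4, -0.2, -1.5]
width: 0.0549
```

Call:
{"method": "apply_moves", "body": {
  "motion": [
    {"travel": [0,0,-0.1],"dr": [0,0,0],"claw": 55},
    {"travel": [0,0,-0.3],"dr": [0,0,0],"claw": 55},
    {"travel": [0,0,-0.5],"dr": [0,0,0],"claw": 55},
    {"travel": [0,0,-0.7],"dr": [0,0,0],"claw": 55},
    {"travel": [0,0,-0.8],"dr": [0,0,0],"claw": 55},
    {"travel": [0,0,-0.8],"dr": [0,0,0],"claw": 55},
    {"travel": [0,0,-0.8],"dr": [0,0,0],"claw": 55}
  ]
}}

```text
time: 36.95
tool_pos: [0.5019, -0.3835, 0.3395]
orientation: [-0.283, 3.128, -0.002]
contact_force: [-0.0, -0.0, -0.1]
width: 0.0548
```

```bash
python3 -c "
from h import *
s=show();c=robot.camera('wrist');save(c['color'],'w21.png')
p=cloud(c,s)
for z0,t,r in ((.17,.006,.05),(.07,.004,.08)):
  hot=(np.abs(p[...,2]-z0)<t)&(np.hypot(p[...,0]-.502,p[...,1]+.3838)<r);k=p[hot][:,:2];print(z0,hot.sum(),cv2.minAreaRect(k.astype(np.float32)*1000),np.median(p[hot][:,2]))
go([.54,-.15,.36],np.pi)"
```

```text
t 36.95 pos [ 0.5019 -0.3835  0.3395] psi -2.9609 z [ 8.e-04 -9.e-04 -1.e+00] F [-0.  -0.  -0.1] w 0.0548 q [-0.78  0.43  0.43  1.57 -0.   -0.96]
0.17 949 ((501.607666015625, -383.1036376953125), (28.31354522705078, 27.11933135986328), 9.654319763183594) 0.16948754771403346
0.07 3663 ((502.1436767578125, -383.7348937988281), (85.15059661865234, 85.26704406738281), 79.34581756591797) 0.06931770726025782
GO travel [-0.319, 0.89, -0.087] dr [0.001, -0.001, 0.12]
```

View pics/w21.png

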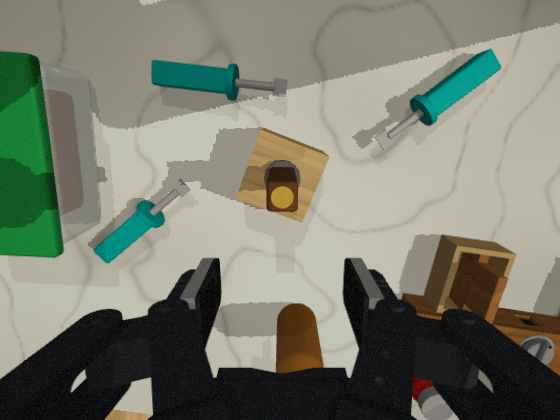

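The driver is back upright in the block (handle at (283,190), within 1 mm of the hole's middle, top at the same 0.1695 m as before). Last look at the boxes with an open gripper.

Call:
{"method": "apply_moves", "body": {
  "motion": [
    {"travel": [-0.3,0.9,-0.06],"dr": [0,0,0.12],"claw": 55},
    {"travel": [-0.3,0.9,-0.06],"dr": [0,0,0.12],"claw": 55},
    {"travel": [-0.3,0.9,-0.06],"dr": [0,0,0.12],"claw": 55},
    {"travel": [-0.3,0.9,-0.06],"dr": [0,0,0.12],"claw": 55},
    {"travel": [-0.3,0.9,-0.06],"dr": [0,0,0.12],"claw": 55},
    {"travel": [-0.3,0.9,-0.06],"dr": [0,0,0.12],"claw": 55},
    {"travel": [-0.3,0.9,-0.06],"dr": [0,0,0.12],"claw": 55},
    {"travel": [-0.3,0.9,-0.06],"dr": [0,0,0.12],"claw": 55}
  ]
}}

```text
time: 37.8
tool_pos: [0.5347, -0.1491, 0.3529]
orientation: [0.0, -3.139, -0.001]
contact_force: [-0.2, -0.1, 0.4]
width: 0.0551
```

```bash
python3 -c "
from h import *
s=show();go([.53,0,.355],np.pi)"
```

```text
t 37.8 pos [ 0.5347 -0.1491  0.3529] psi -3.1416 z [-2.1e-03  4.0e-04 -1.0e+00] F [-0.2 -0.1  0.4] w 0.0551 q [-0.42  0.27  0.24  1.54 -0.   -0.42]
GO travel [0.019, 0.596, -0.008] dr [0.0, -0.001, 0.0]
```

Call:
{"method": "apply_moves", "body": {
  "motion": [
    {"travel": [0.02,0.6,0],"dr": [0,0,0],"claw": 55},
    {"travel": [0.02,0.6,0],"dr": [0,0,0],"claw": 55},
    {"travel": [0.02,0.6,0],"dr": [0,0,0],"claw": 55},
    {"travel": [0.02,0.6,0],"dr": [0,0,0],"claw": 55},
    {"travel": [0.02,0.6,0],"dr": [0,0,0],"claw": 55},
    {"travel": [0.02,0.6,0],"dr": [0,0,0],"claw": 55},
    {"travel": [0.02,0.6,0],"dr": [0,0,0],"claw": 55},
    {"travel": [0.02,0.6,0],"dr": [0,0,0],"claw": 55}
  ]
}}

```text
time: 38.6
tool_pos: [0.5301, 0.0, 0.3539]
orientation: [-0.003, -3.141, 0.0]
contact_force: [-0.2, -0.8, 0.4]
width: 0.0547
```

```bash
python3 -c "
from cams import *
s=show();c=robot.camera('wrist');save(c['color'],'w22.png');cams(c,s);edge(c,s);boxes(c,s)
save(robot.camera('top')['color'],'t22.png')"
```

```text
t 38.6 pos [0.5301 0.     0.3539] psi 3.1397 z [-4.e-04 -1.e-04 -1.e+00] F [-0.2 -0.8  0.4] w 0.0547 q [-0.15  0.22  0.17  1.52 -0.   -0.15]
cam 1 ctr [0.679  0.0054] r 20.1 slot ([0.6773, 0.006], np.float64(-0.011), 'width', np.float64(0.0069), 'off', np.float64(0.0006))
front edge x = 0.6503 -0.0182*y
board ((598.1111450195312, 110.1382827758789), (63.97935485839844, 12.391304016113281), 1.318621039390564)
board ((601.6694946289062, -99.45880889892578), (63.49517059326172, 12.446612358093262), 1.2854689359664917)
```

View pics/w22.png

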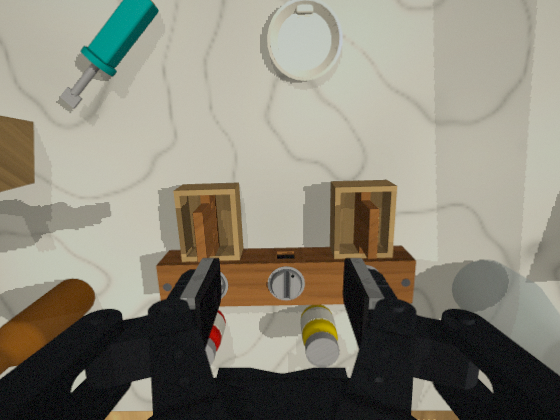

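View pics/t22.png

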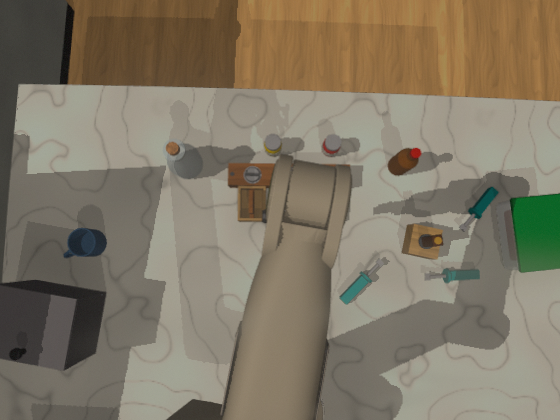

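Both boxes are flush within about 0.5 mm of the front edge line, and both cams were seen crosswise. Jars, bottle, carafe, mug and spoon rest are where they were. Handing in.

```bash
python3 -c "
from h import *
print(robot.finish_job())"
```

```text
the job is handed in; nothing more can be done
None
```

The job is handed in at about 39 s of the 210 s allowed. Two spice boxes were present, and both are mounted and locked: one in bay 0, the other in bay 2. The screwdriver is back upright in its block. No verdict was reported.

**What the last checks showed:**
- **Boxes:** both backs lie within about 0.5 mm of the beam's front face, about 0.005 rad off square to the beam, and near the middle of their bays.
- **Cams:** both slots sit crosswise at about 1.55–1.6 rad, last measured just before I put the driver back. The fingers hid these cams in the final view. I turned each until the torque rose at its stop, using only the screwdriver.
- **Screwdriver:** the handle is within 1 mm of the hole's middle, and its top is at the same height as at the start.
- **Other kitchen things:** jars, sauce bottle, carafe, mug and spoon rest showed no visible shift; I compared them by eye and did not measure them.

**What disagreed:**
- The top camera put the beam about 3 mm further back than the wrist camera. I used the wrist camera, and first contact with the beam matched it.
- One oblique wrist view read box B turned by 2.2°. Two later views gave 1.3–1.6° against the beam's 1.1°.
- The three turquoise look-alike screwdrivers look upright in the first views but are lying over in later ones. I planned no move near them and felt no contact, but I can't say why they fell.

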